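# Dip the gauge rod in the soaking bath and present it for reading

## Robot

A 6-joint arm with a two-finger parallel gripper is mounted at the origin on the work surface. World frame = base frame: x ahead of the robot, y to its left, z up, the work surface at z = 0. Lengths are in m, angles in rad, forces in N, time in s.
With the tool pointing down it reaches from about 0.325 to 0.925 m from the base axis. Payload 3.1 kg.
Tool frame: the origin (TCP) lies between the finger pads; the fingertips stand 8 mm ahead of it and the grasp point (between the pads) lies 11 mm behind it (env.tcp_to_tips is the distance from the TCP to the fingertips, in m); z points along the fingers, y is the direction in which the jaws open and shut (so a half turn about z gives the same grasp; the last joint's range is limited). The gripper opens to 85 mm and grips with 20 to 120 N. Pads are 22 mm wide; open, the fingers measure 114 mm over their backs; the gripper's body (76 mm by 85 mm) begins 54 mm behind the grasp point. The pads swing forward as they close: fully open they stand 13 mm farther back than shut.
Start: joints at [-1.241, 0.217, 1.613, -0, 1.311, -0.112], TCP at [0.267, -0.565, 0.239] pointing down, gripper open.
Joint ranges: [-2.75, 2.75], [-0.78, 2.1], [0.31, 2.55], [-1.13, 4.27], [0.13, 2.63], [-2.58, 2.58]. Speed limits (rad/s): [2.79, 2.79, 3.14, 3.14, 3.14, 3.14].

## Interface

Orientations are given as a unit quaternion [x, y, z, w].
In Python, from cell import read_state, eyes, env gives the robot as it stands.
- The arm moves only by the tool carry_out, never from a script. Its argument "rows" is a list of rows, each a list of 7 numbers: the turn, a rotation vector about the tool's x, y, z each as a share of 6 degrees, from -1 to 1, then the shift along the tool's x, y, z each as a share of 0.025 m, from -1 to 1, then the opening, from -1 (shut) to 1 (fully open), so that 0 is half open. A call has 1 to 8 rows; each row shifts and turns the pose as measured when the row begins, along the tool's axes as they then stand; what a row does not reach is not made up. A row lasts 1/8 s, in which the tool goes at most 62.5 mm and 10.7 degrees, less where a joint would pass 70% of its speed; a pose out of reach is approached as far as the arm can. A call with a number of a shift or a turn outside -1 to 1 is refused whole. A call with a gripper value outside its range is refused whole. The fingers move at their own pace and stop on an object; "newtons" is the grip in N (left out, the last holds). Time passes only in rows, so rows that do not move let the fingers close. It gives the time, the measured TCP pose, the force and the opening at its end, in the units of the state.
- read_state(): the state, without advancing time (a new reading comes with each control period).
- eyes.read_camera(name): name is "scene" or "top" or "wrist"; returns a dict with "color" (480x640x3 uint8, red, green, blue), "z_map" (480x640 float32, m along the optical axis (not along the pixel's ray), 0 where there is no reading), "camera_matrix" (3x3 intrinsics, pixels), "k1" (the pictures are not rectified: a ray, as slopes to the right and down, at radius r is drawn at 1 + k1 r^2 times it, then the intrinsics apply), "T" (4x4, takes a point from camera to world coordinates); the wrist camera has in their place "mount" (4x4, takes a point from camera to tool coordinates, whose origin is the TCP and whose axes are the flange's). Camera axes: x right, y up, looking along -z (the intrinsics and any distortion apply to the point x, -y, -z); pixel columns grow to the right and rows downward; lengths in m; the calibration is good to about 2 mm. A picture is of the moment at which its call begins: read the wrist's pose just before it.
- env.hand_in(): hands the job in, once; it reports no verdict.
The state is a dict: "t": time; "joints": joint angles; "joint_velocities": joint speeds; "joint_efforts": joint torques, N m; "tcp_pos": TCP position; "eef_rot": TCP orientation; "force": force on the tool from outside, world axes, zero at the start; "ft_torque": the same for the moment, N m; "grip_width": opening from 0.0 (shut) to 1.0 (fully open).
Only numpy, scipy, OpenCV 4.12 (cv2) and the standard library are available. Lean on these libraries where they do the work, as an engineer would, in place of code of your own. Each camera call takes 0.05 s, during which the arm holds its last target.

## Task

Flip the red cam lever fully aside from the mouth of the soaking bath's guide tube and leave it there. Take the gauge rod from its rest, slide it into the tube until its collar stops on the rim and keep it there for a moment, then draw it right out and hold it level, at rest, with the tip over the white tray and at least 10 cm above the table, so that the bands can be read. Finish while still holding the rod like that, touching nothing else with it, and leave the other things on the table where they stand.

Things in the scene. Friction and masses are not known exactly. Their poses are not given: they have to be found in the camera images.
- bath: white soaking bath with closed blue lid, a fixed box 228 x 208 mm, lid top 85 mm above the table (a flat grey handle on it reaches 95 mm). Origin: centre of its underside. +x is level, away from the robot (within 0.3 rad), the side to which the guide tube's mouth opens; +z up. Place and yaw vary.
- tube: aluminium guide tube fixed on the bath, sloping at 40 degrees. Origin: centre of its mouth (rim plane), 165 mm above the table. +x: out of the mouth along the tube's axis, 40 degrees above level, away from the robot; +y level (the bath's +y); +z square to the tube, up and back. Bore 14 mm, 105 mm long, lower end open; the last 15 mm flare to 25 mm; rim 31 mm across.
- lever (a joint): red cam lever shutting the mouth with a 26 mm disc, 2 to 7 mm in front of it. Axis parallel to the tube's x through tube-frame point (0, 0, -30 mm). 0 = along tube +z across the mouth (shut); grows as the handle swings to the tube's -y side; 1.6 rad = stop, along -y, fully aside. Starts at 0 to 0.25. Stiff pivot (0.09 N m, about 1.2 N at the handle); stays where left.
- lever_handle (a point): centre of the lever's red handle, a block 14 mm wide, 16 mm thick along the tube's axis, 36 mm long along the lever; 76 mm from the lever's axis and 10 mm in front of the mouth plane. Axes: x as the tube's +x, z along the lever away from its axis.
- rod: loose gauge rod, about 90 g. Origin: on its axis at the collar face that stops on the tube's rim; +x to the tip. Steel rod 9 mm across, 0 to +95 mm, colour bands near the tip; orange collar 31 mm across, -8 to 0; black square handle 16 x 16 mm, -98 to -8 (grasp near -45; balances near -27). Starts level in its rest, handle sides upright, axis 55 mm up, tip towards the robot within 0.5 rad.
- rod_tip (a point): tip of the gauge rod, 95 mm from the collar face on the rod's axis; x axis along the rod.
- rest: grey fixed rest, base 190 x 60 x 8 mm, holding the rod in two open-topped notches, near its tip and under the last 10 to 20 mm of its handle; prongs reach 59 mm above the table. Lift the rod straight up. Origin: centre of its underside; +x as the lying rod's. It stands left or right of the bath.
- tray: shallow white reading tray, fixed, 200 (x) by 160 (y) mm, rim 18 mm high, floor 5 mm. Origin: centre of its underside. It lies on the other side of the bath from the rest.
- white_bottle: white squeeze bottle with a red cap, 72 mm across, 180 mm tall, loose bystander; origin: centre of its underside.
- green_bottle: green bottle, 52 mm across, 110 mm tall, loose bystander; origin: centre of its underside.
- med_box: white and blue carton 35 x 75 x 50 mm high, loose bystander; origin: centre of its underside.
- vial_block: black vial block 50 x 90 x 30 mm high with two holes, loose bystander; origin: centre of its underside.
- bowl: round steel bowl with paper packets, 156 mm across, 45 mm high, loose bystander; origin: centre of its underside.
- jar: small amber jar, 48 mm across, 60 mm tall, loose bystander; origin: centre of its underside.
Things that resemble listed ones, but are neither listed nor needed, are in the scene too. Leave any green look-alike of the rod alone. Leave any yellow look-alike of the rest alone.

How it is judged:
By the outcome, as a careful person would: the job done as asked, in the order asked, and still so for the second after the job is handed in, while the arm keeps its last pose, push and grip.
It also fails if it takes over 69 s, if anything falls off the work surface, if the arm or the gripper's body presses on something with over 40 N, if the wrist force passes 120 N, or if a joint passes its speed limit or range.

## Working session

There is one attempt and no reset: what is moved stays moved. The work goes in short steps, Python scripts to look and compute and a tool call to move; the robot and the scene stay as the last step left them, time stands still between calls to the robot, and variables do not carry over. Pictures are saved under pics/ and viewed, and the job is handed in when it is done.

Besides the shell and the picture viewer there is one more tool, called after "Call:" as name(argument=value, ...) on one line, values as JSON. carry_out: Moves the arm, as the interface text tells. Shift numbers are shares of 0.025 m and turn numbers shares of 6 degrees, none past 1 either way. Its arguments: {"type":"object","properties":{"rows":{"type":"array","items":{"type":"array","items":{"type":"number","minimum":-1,"maximum":1}}},"newtons":{"type":"number"}},"required":["rows"]}

```bash
ls; mkdir -p pics
python3 - <<'E'
from cell import read_state, eyes, env
import cv2, numpy as np
print(read_state()); print(env.tcp_to_tips)
for n in ["scene","top","wrist"]:
    r=eyes.read_camera(n)
    cv2.imwrite(f"pics/{n}0.png",r["color"][...,::-1])
    np.savez(f"pics/{n}0.npz",**{k:np.array(v) for k,v in r.items()})
    print(n,r["camera_matrix"],r["k1"],r.get("T"),r.get("mount"))
E
```

```text
pics
{'t': 0.0, 'joints': array([-1.24121426e+00,  2.17725165e-01,  1.61492205e+00, -3.77594760e-06,
        1.31127527e+00, -1.12213507e-01]), 'joint_velocities': array([ 0.00123575,  0.00037873,  0.00040887,  0.00118762, -0.00159868,
        0.00039615]), 'joint_efforts': array([-6.05526038e-04, -3.96849418e+01, -3.03852260e+01, -1.46275288e-04,
        9.71260801e-03,  1.48546626e-06]), 'tcp_pos': array([ 0.26698362, -0.56424028,  0.23799253]), 'eef_rot': array([ 9.75700364e-01,  2.19106009e-01, -1.28172398e-04, -1.15784499e-03]), 'force': array([-0.32463019,  0.77381367,  0.48782072]), 'ft_torque': array([ 0.00076044, -0.0424233 , -0.02832247]), 'grip_width': 0.997274359563771}
0.008
scene [[594.00573127   0.         311.85930406]
 [  0.         594.00573127 236.2105746 ]
 [  0.           0.           1.        ]] -0.17425969355265178 [[ 0.40915195 -0.71962052  0.56101782  1.28161887]
 [ 0.91242191  0.32872635 -0.24377296 -0.38127106]
 [-0.00899732  0.61162512  0.79109655  1.17979723]
 [ 0.          0.          0.          1.        ]] None
top [[545.66045285   0.         318.11388175]
 [  0.         545.66045285 230.64463249]
 [  0.           0.           1.        ]] -0.01622907240614746 [[ 0.02682873  0.98899347 -0.1455065   0.3067675 ]
 [-0.99953857  0.0286142   0.0101914  -0.03900747]
 [ 0.01424278  0.14516594  0.9893048   1.45032781]
 [ 0.          0.          0.          1.        ]] None
wrist [[345.4131327    0.         328.5262498 ]
 [  0.         345.4131327  229.10351277]
 [  0.           0.           1.        ]] -0.004716209315998089 None [[ 1.06371908e-04  9.51286452e-01  3.08308409e-01  7.90823601e-02]
 [ 9.99998295e-01 -6.69642931e-04  1.72116785e-03 -8.20362272e-05]
 [ 1.84378020e-03  3.08307700e-01 -9.51284901e-01 -1.34934876e-01]
 [ 0.00000000e+00  0.00000000e+00  0.00000000e+00  1.00000000e+00]]
```

View pics/scene0.png

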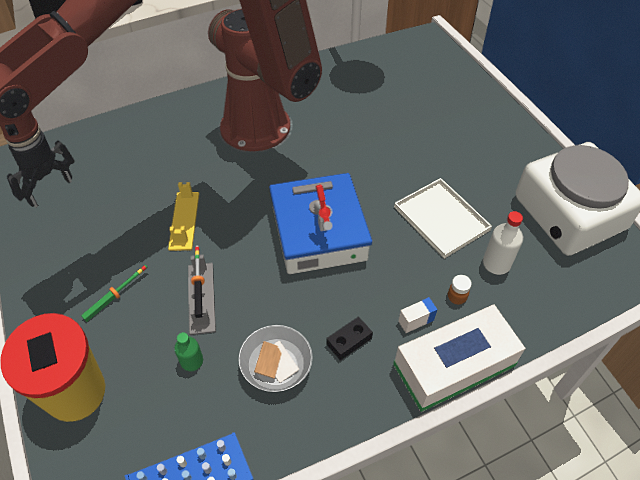

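View pics/top0.png

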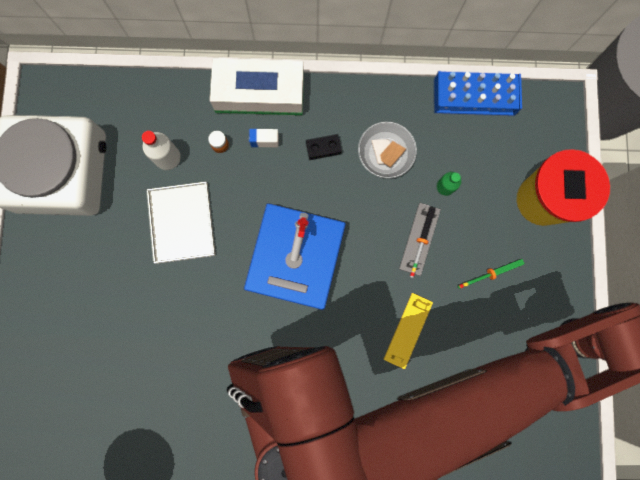

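View pics/wrist0.png

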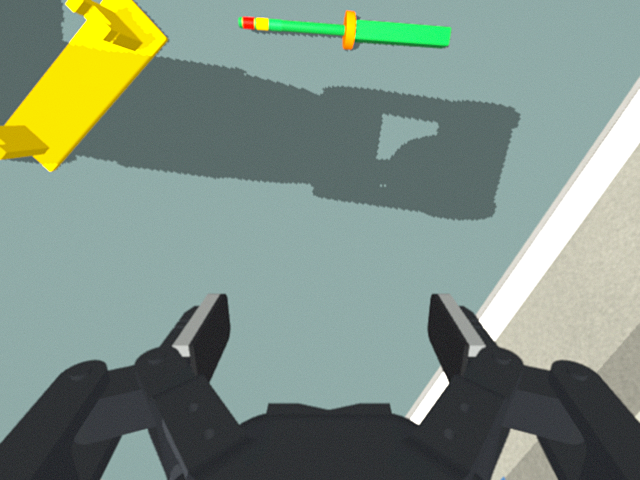

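Rod candidates: the black-handled rod in the grey rest (scene 198,290; top 422,240), and the loose green look-alike (scene 115,293; top 492,273). The yellow rest (scene 184,215) is the decoy. I choose the black-handled one, and check it in close crops.

```bash
cat > h.py <<'E'
import numpy as np, cv2
from scipy.spatial.transform import Rotation as R
def load(n): 
    d=dict(np.load(f"pics/{n}.npz",allow_pickle=True)); return d
def world_T(r,state=None):
    if "T" in r and r["T"].ndim==2: return r["T"]
    T=np.eye(4);T[:3,:3]=R.from_quat(state["eef_rot"]).as_matrix();T[:3,3]=state["tcp_pos"]
    return T@r["mount"]
def ray(r,px,T):
    K=r["camera_matrix"];k=float(r["k1"])
    p=cv2.undistortPoints(np.array(px,float).reshape(-1,1,2),K,np.array([k,0,0,0,0.])).reshape(-1,2)
    d=np.c_[p[:,0],-p[:,1],-np.ones(len(p))]
    return T[:3,3],d@T[:3,:3].T   # unit z-depth
def at_z(r,px,z,T):
    o,d=ray(r,px,T); s=(z-o[2])/d[:,2]; return o+d*s[:,None]
def by_depth(r,px,T,rad=1):
    o,d=ray(r,px,T); out=[]
    for (u,v),dd in zip(np.array(px).reshape(-1,2),d):
        u,v=int(round(u)),int(round(v)); w=r["z_map"][v-rad:v+rad+1,u-rad:u+rad+1]; out.append(o+dd*np.median(w[w>0]))
    return np.array(out)
def project(r,P,T):
    P=np.array(P,float).reshape(-1,3); c=(P-T[:3,3])@T[:3,:3]
    c=c*[1,-1,-1]
    return cv2.projectPoints(c,np.zeros(3),np.zeros(3),r["camera_matrix"],np.array([float(r["k1"]),0,0,0,0.]))[0].reshape(-1,2)
def cloud(r,T):
    v,u=np.mgrid[0:480,0:640]; o,d=ray(r,np.stack([u,v],-1).reshape(-1,2),T)
    z=r["z_map"].reshape(-1,1); P=o+d*z; P[z[:,0]==0]=np.nan; return P.reshape(480,640,3)
E
python3 - <<'E'
from h import *
s=cv2.imread("pics/scene0.png");t=cv2.imread("pics/top0.png")
c=[s[170:280,260:380],s[235:345,150:270],t[195:305,240:360],t[195:305,370:490]]
c=[cv2.resize(x,(400,300) if 0 else (390,300),interpolation=cv2.INTER_CUBIC) for x in c]
cv2.imwrite("pics/crop1.png",np.vstack([np.hstack(c[:2]),np.hstack(c[2:])]))
for n in ["scene0","top0"]:
    r=load(n);P=cloud(r,r["T"]);np.set_printoptions(precision=4,suppress=True)
    z=r["z_map"];print(n,(z>0).mean(), P[300,400] if n=="scene0" else P[350,200])
E
```

```text
scene0 0.99599609375 [0.7024 0.0913 0.002 ]
top0 0.9961393229166666 [ 0.1975  0.2452 -0.0033]
```

View pics/crop1.png

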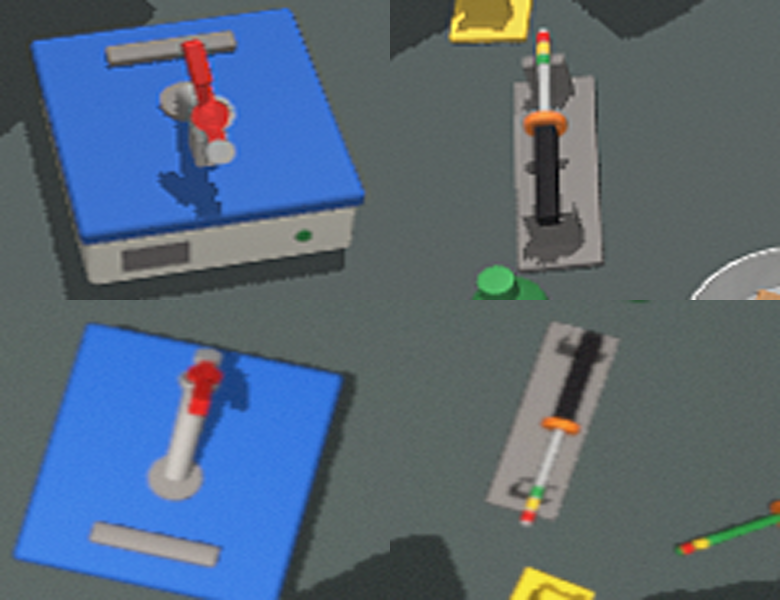

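Run:
```python
from h import *
np.set_printoptions(precision=4,suppress=True)
for n,win in [("scene0",(165,280,260,380)),("top0",(195,315,235,355))]:
    r=load(n);T=r["T"];P=cloud(r,T);c=r["color"].astype(int)
    m=np.zeros((480,640),bool);a,b,cc,d=win;m[a:b,cc:d]=1
    m&=(c[...,2]>c[...,0]+60)&(c[...,2]>110)
    z=P[...,2];m&=(abs(z-.085)<.006)
    q=P[m];print(n,m.sum(),"lid z",np.median(q[:,2]))
    vu=np.argwhere(m)[:,::-1].astype(float)
    q=at_z(r,vu,.085,T)
    rect=cv2.minAreaRect((q[:,:2]*1000).astype(np.float32));print(rect, cv2.boxPoints(rect))
    # tray
# rods
def tri(a,b):
    A=[];B=[]
    o=[];d=[]
    for n,p in (("scene0",a),("top0",b)):
        r=load(n);oo,dd=ray(r,[p],r["T"]);o.append(oo);d.append(dd[0]/np.linalg.norm(dd[0]))
    M=sum(np.eye(3)-np.outer(x,x) for x in d);v=sum((np.eye(3)-np.outer(x,x))@y for x,y in zip(d,o))
    p=np.linalg.solve(M,v); e=[np.linalg.norm(np.cross(p-y,x)) for x,y in zip(d,o)]
    return p,e
# crop scale: scene rod crop origin (150,235) scale 3.25x,2.727y
S=lambda x,y:(150+(x-390)/3.25-.3,235+y/2.727-.3)
Tp=lambda x,y:(370+(x-390)/3.25-.3,195+(y-300)/2.727-.3)
print("collar",tri(S(545,122),Tp(561,425)))
print("tip",tri(S(544,33),Tp(527,520)))
print("hend",tri(S(547,222),Tp(592,336)))
for n,pts in (("scene0",[S(545,122),S(544,33),S(547,222)]),("top0",[Tp(561,425),Tp(527,520),Tp(592,336)])):
    r=load(n);print(at_z(r,pts,.055,r["T"]))
# tray
r=load("top0");print("tray",at_z(r,[(148,189),(206,183),(214,256),(153,262)],.018,r["T"]))
```

```text
scene0 5241 lid z 0.08412038537217592
((445.8096923828125, -0.2978973388671875), (205.96115112304688, 229.2187957763672), 77.5208511352539) [[ 311.6555  -76.0802]
 [ 535.4589 -125.6108]
 [ 579.9639   75.4844]
 [ 356.1605  125.015 ]]
top0 6191 lid z 0.08451202768901767
((443.3286437988281, 3.3674468994140625), (206.3873291015625, 226.55931091308594), 77.47882080078125) [[ 310.3708  -72.8128]
 [ 531.5416 -121.9309]
 [ 576.2865   79.5477]
 [ 355.1157  128.6658]]
collar (array([ 0.493 , -0.3234,  0.06  ]), [np.float64(0.0008859421811721977), np.float64(0.0008859421811722867)])
tip (array([ 0.4028, -0.2963,  0.059 ]), [np.float64(0.0004568558470350998), np.float64(0.00045685584703491735)])
hend (array([ 0.5808, -0.3508,  0.0518]), [np.float64(0.0014823319710238836), np.float64(0.0014823319710238162)])
[[ 0.4892 -0.3239  0.055 ]
 [ 0.3994 -0.2964  0.055 ]
 [ 0.5822 -0.3522  0.055 ]]
[[ 0.4939 -0.3235  0.055 ]
 [ 0.4032 -0.2966  0.055 ]
 [ 0.5806 -0.3486  0.055 ]]
tray [[0.6169 0.4043 0.018 ]
 [0.6378 0.2503 0.018 ]
 [0.4421 0.2181 0.018 ]
 [0.4218 0.3771 0.018 ]]
```

Run:
```python
from h import *
np.set_printoptions(precision=4,suppress=True)
yaw=np.deg2rad(-12.5);c=np.array([.4445,.0015,0])
Rb=R.from_euler('z',yaw).as_matrix()
rs={n:load(n) for n in("scene0","top0")}
# red pixels near lever: depth cloud in bath frame
for n,win in [("scene0",(165,280,300,350)),("top0",(195,270,280,320))]:
    r=rs[n];P=cloud(r,r["T"]);col=r["color"].astype(int);m=np.zeros((480,640),bool);a,b,e,d=win;m[a:b,e:d]=1
    m&=(col[...,0]>col[...,2]+60)&(col[...,0]>110)
    q=(P[m]-c)@Rb; print(n,m.sum(),"px centroid",np.argwhere(m).mean(0)[::-1]," x,y,z range",q.min(0),q.max(0),np.median(q,0))
    M=R.from_euler('y',-40,degrees=True).as_matrix()
    # tube-frame relative to (0,0,.165)
    w=(q-[0,0,.165])@M; print("tube-ish x percentiles",np.percentile(w[:,0],[5,25,50,75,95]))
ov={}
for xm in (0.05,0.06,0.07):
  for n in rs: print(xm,n,project(rs[n],c+np.array([[xm,0,.165]])@Rb.T,rs[n]["T"]))
big=[]
for n,(u,v) in (("scene0",(285,180)),("top0",(270,200))):
    im=rs[n]["color"][v:v+80,u:u+65,::-1];big.append(cv2.resize(im,(390,480),interpolation=cv2.INTER_CUBIC))
cv2.imwrite("pics/crop2.png",np.hstack(big))
```

```text
scene0 261 px centroid [322.6322 203.908 ]  x,y,z range [nan nan nan] [nan nan nan] [nan nan nan]
tube-ish x percentiles [nan nan nan nan nan]
top0 137 px centroid [301.6715 226.2774]  x,y,z range [nan nan nan] [nan nan nan] [nan nan nan]
tube-ish x percentiles [nan nan nan nan nan]
0.05 scene0 [[323.4017 205.5982]]
0.05 top0 [[300.0546 231.1667]]
0.06 scene0 [[324.3566 208.9121]]
0.06 top0 [[301.0927 227.139 ]]
0.07 scene0 [[325.3202 212.257 ]]
0.07 top0 [[302.1285 223.1202]]
```

View pics/crop2.png

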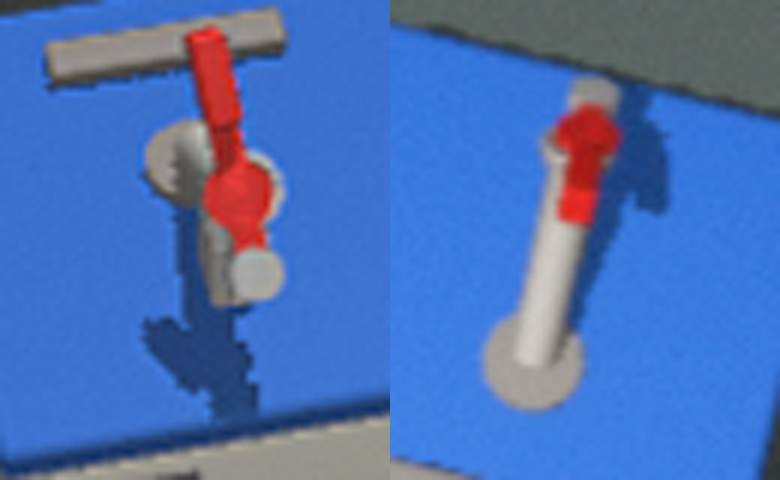

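Run:
```python
from h import *
from scipy.optimize import least_squares
np.set_printoptions(precision=4,suppress=True)
rs={n:load(n) for n in("scene0","top0")}
obs={"scene0":[(325,212),(328,225.7),(319.6,186)],"top0":[(303.2,222),(303.8,215.7),(301.3,236.8)]}
M=R.from_euler('y',-40,degrees=True).as_matrix()
def f(p):
    x,y,th,cx,yaw=p;Rt=R.from_euler('z',yaw).as_matrix()@M
    pts=lambda r,X:np.array([X,-r*np.sin(th),-.03+r*np.cos(th)])
    P=np.array([pts(.03,.007),pts(0,cx),pts(.094,.010)])@Rt.T+[x,y,.165]
    e=[(project(rs[n],P,rs[n]["T"])-obs[n]).ravel() for n in rs]
    return np.concatenate(e+[[(yaw+.218)*100]])
s=least_squares(f,[.5,-.015,.1,.01,-.218]);print(s.x,s.fun)
c=np.array([.4445,.0015]);yaw=s.x[4]
print("bath-frame",R.from_euler('z',-yaw).apply(np.r_[s.x[:2]-c,0]))
```

```text
[ 0.5107 -0.0118  0.0946  0.0068 -0.2183] [-0.0426  0.0915 -0.0549 -0.7893 -0.9462 -1.5501 -0.1725 -0.211   0.1523
 -0.1639 -0.1787 -1.704  -0.031 ]
bath-frame [0.0675 0.0013 0.    ]
```

```bash
cat > plan.py <<'E'
from h import *
import json
M40=R.from_euler('y',-40,degrees=True).as_matrix()
YAW=-0.2183; MO=np.array([.511,-.012,.165])
Rt=R.from_euler('z',YAW).as_matrix()@M40
Rins=Rt@np.diag([-1.,1,-1])
def tube(p): return MO+Rt@(np.array(p)/1000.)
def down(yaw_y): # tool down, tool y at yaw deg
    a=np.deg2rad(yaw_y);y=np.array([np.cos(a),np.sin(a),0]);z=np.array([0,0,-1.]);return np.c_[np.cross(y,z),y,z]
def plan(pos,rot,grip,n=None,state=None,cur=None):
    from cell import read_state
    if cur is None:
        s=read_state();p=s["tcp_pos"];Rc=R.from_quat(s["eef_rot"]).as_matrix()
    else: p,Rc=cur
    d=np.array(pos)-p;rv=R.from_matrix(Rc.T@rot).as_rotvec();ang=np.rad2deg(np.linalg.norm(rv))
    k=int(np.ceil(max(np.linalg.norm(d)/.025,ang/6-.01,1)))
    n=max(k,n or 0)
    rows=[]
    for i in range(n):
        Ri=Rc@R.from_rotvec(rv*i/n).as_matrix()
        sh=Ri.T@d/n/.025; rows.append([round(float(x),2) for x in np.r_[np.rad2deg(rv)/n/6,sh]]+[grip])
    print("n",n,"ang",round(ang,1),"dist",np.round(d*1000,1))
    for i in range(0,n,8): print(json.dumps(rows[i:i+8]))
    return np.array(pos),rot
def where():
    from cell import read_state
    s=read_state();p=s["tcp_pos"];Rc=R.from_quat(s["eef_rot"]).as_matrix()
    print("t",round(s["t"],2),"tcp",p.round(4),"tube mm",(Rt.T@(p-MO)*1000).round(1),"F",s["force"].round(1),"g",round(s["grip_width"],3),"j",s["joints"].round(2))
    print("tube-frame force",(Rt.T@s["force"]).round(1),"rot err vs ins(deg)",np.rad2deg(R.from_matrix(Rins.T@Rc).as_rotvec()).round(1))
E
python3 - <<'E'
from plan import *
where()
c=plan([.42,-.15,.38],down(77.5),-1)
c=plan(tube([16,35,100]),Rins,-1,cur=c)
E
```

```text
t 0.15 tcp [ 0.2671 -0.5644  0.2382] tube mm [ -43.7 -592.1  132.3] F [ 0.5  0.3 -0. ] g 1.002 j [-1.24  0.22  1.61 -0.    1.31 -0.11]
tube-frame force [ 0.3  0.4 -0.3] rot err vs ins(deg) [ 49.1  17.  134.9]
n 24 ang 142.2 dist [152.9 414.4 141.8]
[[-0.0, -0.0, -0.99, 0.53, -0.52, -0.24, -1], [-0.0, -0.0, -0.99, 0.58, -0.46, -0.24, -1], [-0.0, -0.0, -0.99, 0.62, -0.4, -0.24, -1], [-0.0, -0.0, -0.99, 0.66, -0.33, -0.24, -1], [-0.0, -0.0, -0.99, 0.69, -0.26, -0.24, -1], [-0.0, -0.0, -0.99, 0.71, -0.19, -0.24, -1], [-0.0, -0.0, -0.99, 0.73, -0.11, -0.24, -1], [-0.0, -0.0, -0.99, 0.74, -0.04, -0.24, -1]]
[[-0.0, -0.0, -0.99, 0.74, 0.04, -0.24, -1], [-0.0, -0.0, -0.99, 0.73, 0.11, -0.24, -1], [-0.0, -0.0, -0.99, 0.71, 0.19, -0.24, -1], [-0.0, -0.0, -0.99, 0.69, 0.26, -0.24, -1], [-0.0, -0.0, -0.99, 0.66, 0.33, -0.24, -1], [-0.0, -0.0, -0.99, 0.62, 0.4, -0.24, -1], [-0.0, -0.0, -0.99, 0.58, 0.46, -0.24, -1], [-0.0, -0.0, -0.99, 0.53, 0.52, -0.24, -1]]
[[-0.0, -0.0, -0.99, 0.47, 0.57, -0.24, -1], [-0.0, -0.0, -0.99, 0.41, 0.61, -0.24, -1], [-0.0, -0.0, -0.99, 0.34, 0.65, -0.24, -1], [-0.0, -0.0, -0.99, 0.27, 0.68, -0.24, -1], [-0.0, -0.0, -0.99, 0.2, 0.71, -0.24, -1], [-0.0, -0.0, -0.99, 0.13, 0.72, -0.24, -1], [-0.0, -0.0, -0.99, 0.05, 0.73, -0.24, -1], [-0.0, -0.0, -0.99, -0.02, 0.74, -0.24, -1]]
n 10 ang 40.0 dist [  47.8  183.4 -128.1]
[[0.0, -0.67, 0.0, -0.03, 0.76, 0.51, -1], [0.0, -0.67, 0.0, 0.01, 0.76, 0.51, -1], [0.0, -0.67, 0.0, 0.04, 0.76, 0.51, -1], [0.0, -0.67, 0.0, 0.08, 0.76, 0.51, -1], [0.0, -0.67, 0.0, 0.11, 0.76, 0.5, -1], [0.0, -0.67, 0.0, 0.15, 0.76, 0.49, -1], [0.0, -0.67, 0.0, 0.18, 0.76, 0.48, -1], [0.0, -0.67, 0.0, 0.22, 0.76, 0.47, -1]]
[[0.0, -0.67, 0.0, 0.25, 0.76, 0.45, -1], [0.0, -0.67, 0.0, 0.28, 0.76, 0.43, -1]]
```

Call:
carry_out(rows=[[0,0,-1,0.5,-0.5,-0.25,-1],[0,0,-1,0.6,-0.45,-0.25,-1],[0,0,-1,0.6,-0.4,-0.25,-1],[0,0,-1,0.65,-0.35,-0.25,-1],[0,0,-1,0.7,-0.25,-0.25,-1],[0,0,-1,0.7,-0.2,-0.25,-1],[0,0,-1,0.75,-0.1,-0.25,-1],[0,0,-1,0.75,-0.05,-0.25,-1]])

```text
t: 1.15
tcp_pos: [0.3151, -0.4195, 0.2851]
eef_rot: [0.795, 0.607, 0.001, -0.005]
force: [0.6, -0.7, 0.2]
grip_width: -0.003
```

Call:
carry_out(rows=[[0,0,-1,0.75,0.05,-0.25,-1],[0,0,-1,0.75,0.1,-0.25,-1],[0,0,-1,0.7,0.2,-0.25,-1],[0,0,-1,0.7,0.25,-0.25,-1],[0,0,-1,0.65,0.35,-0.25,-1],[0,0,-1,0.6,0.4,-0.25,-1],[0,0,-1,0.6,0.45,-0.25,-1],[0,0,-1,0.5,0.5,-0.25,-1]])

```text
t: 2.15
tcp_pos: [0.3591, -0.2727, 0.335]
eef_rot: [0.466, 0.885, 0.005, -0.007]
force: [0.5, -0.1, 0.2]
grip_width: 0.001
```

Run:
```python
from plan import *
where()
c=plan([.42,-.15,.38],down(77.5),-1)
```

```text
t 2.15 tcp [ 0.3591 -0.2727  0.335 ] tube mm [  38.9 -287.4  189.2] F [ 0.5 -0.1  0.2] g 0.001 j [-0.81 -0.22  1.88  0.01  1.51 -1.41]
tube-frame force [ 0.5  0.1 -0.2] rot err vs ins(deg) [14.6 38.9 41.5]
n 8 ang 43.1 dist [ 60.9 122.7  45. ]
[[0.01, -0.02, -0.9, 0.34, 0.6, -0.22, -1], [0.01, -0.02, -0.9, 0.28, 0.63, -0.22, -1], [0.01, -0.02, -0.9, 0.22, 0.65, -0.22, -1], [0.01, -0.02, -0.9, 0.16, 0.67, -0.22, -1], [0.01, -0.02, -0.9, 0.09, 0.68, -0.22, -1], [0.01, -0.02, -0.9, 0.03, 0.68, -0.22, -1], [0.01, -0.02, -0.9, -0.04, 0.68, -0.22, -1], [0.01, -0.02, -0.9, -0.1, 0.68, -0.22, -1]]
```

Call:
carry_out(rows=[[0,0,-0.95,0.35,0.6,-0.2,-1],[0,0,-0.95,0.3,0.65,-0.2,-1],[0,0,-0.95,0.2,0.65,-0.2,-1],[0,0,-0.95,0.15,0.65,-0.2,-1],[0,0,-0.95,0.1,0.7,-0.2,-1],[0,0,-0.95,0.05,0.7,-0.2,-1],[0,0,-0.95,-0.05,0.7,-0.2,-1],[0,0,-0.95,-0.1,0.7,-0.2,-1]])

```text
t: 3.15
tcp_pos: [0.4167, -0.1406, 0.3749]
eef_rot: [0.074, 0.997, 0.009, -0.006]
force: [-0.0, -0.7, 0.4]
grip_width: 0.001
```

Run:
```python
from plan import *
where()
c=plan(tube([16,35,100]),Rins,-1)
```

```text
t 3.15 tcp [ 0.4167 -0.1406  0.3749] tube mm [  85.7 -146.   202.1] F [-0.  -0.7  0.4] g 0.001 j [-0.49 -0.26  1.84  0.01  1.59 -1.92]
tube-frame force [ 0.3 -0.7  0.2] rot err vs ins(deg) [-2.3 40.8 -3.6]
n 9 ang 41.0 dist [  51.1  174.1 -123.1]
[[0.04, -0.76, 0.07, -0.12, 0.79, 0.56, -1], [0.04, -0.76, 0.07, -0.07, 0.79, 0.56, -1], [0.04, -0.76, 0.07, -0.02, 0.8, 0.56, -1], [0.04, -0.76, 0.07, 0.03, 0.8, 0.56, -1], [0.04, -0.76, 0.07, 0.08, 0.8, 0.55, -1], [0.04, -0.76, 0.07, 0.13, 0.8, 0.54, -1], [0.04, -0.76, 0.07, 0.18, 0.8, 0.52, -1], [0.04, -0.76, 0.07, 0.22, 0.8, 0.5, -1]]
[[0.04, -0.76, 0.07, 0.27, 0.8, 0.48, -1]]
```

Call:
carry_out(rows=[[0.05,-0.75,0.05,-0.15,0.8,0.3,-1],[0.05,-0.75,0.05,-0.1,0.8,0.3,-1],[0.05,-0.75,0.05,0,0.8,0.4,-1],[0.05,-0.75,0.05,0,0.8,0.4,-1],[0.05,-0.75,0.05,0.1,0.8,0.5,-1],[0.05,-0.75,0.05,0.1,0.8,0.5,-1],[0.05,-0.75,0.05,0.15,0.8,0.6,-1],[0.05,-0.75,0.05,0.2,0.8,0.6,-1]])

```text
t: 4.15
tcp_pos: [0.4662, 0.0178, 0.2834]
eef_rot: [0.094, 0.945, -0.036, 0.311]
force: [0.1, 0.3, -0.5]
grip_width: 0.0
```

Run:
```python
from plan import *
where()
c=plan(tube([16,35,100]),Rins,-1)
from cell import eyes,read_state
s=read_state();r=eyes.read_camera("wrist");cv2.imwrite("pics/w1.png",r["color"][...,::-1]);np.savez("pics/w1.npz",**r,pose=np.r_[s["tcp_pos"],s["eef_rot"]])
```

```text
t 4.15 tcp [0.4662 0.0178 0.2834] tube mm [ 37.6  19.4 123. ] F [ 0.1  0.3 -0.5] g 0.0 j [-0.05 -0.58  2.32 -0.14  0.78 -1.36]
tube-frame force [-0.3  0.3 -0.5] rot err vs ins(deg) [-0.2  3.5 -1.1]
n 2 ang 3.7 dist [  1.6  15.7 -31.5]
[[0.01, -0.29, 0.09, 0.4, 0.32, 0.49, -1], [0.01, -0.29, 0.09, 0.42, 0.32, 0.47, -1]]
```

View pics/w1.png

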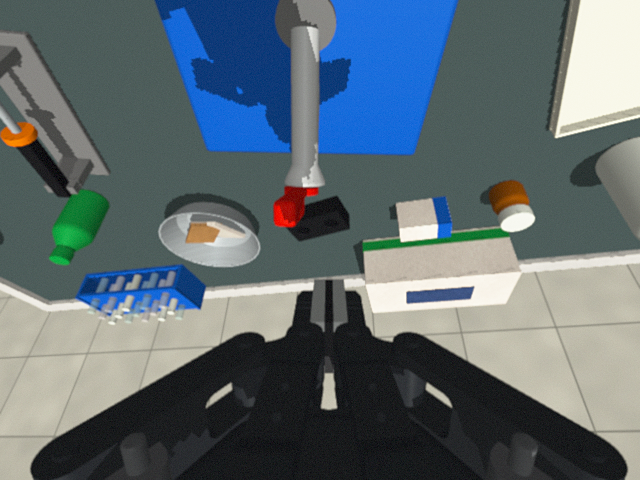

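Run:
```python
from plan import *
np.set_printoptions(precision=1,suppress=True)
r=load("w1");s=dict(tcp_pos=r["pose"][:3],eef_rot=r["pose"][3:]);T=world_T(r,s)
for nm,p in [("rim+y",(0,15.5,0)),("rim-y",(0,-15.5,0)),("tubeaxis-50,top",(-50,0,9)),("handle end",(10,-.0946*0-94*np.sin(.095),-30+94*np.cos(.095))),("tips shut",None)]:
    P=tube(p) if p else s["tcp_pos"]+R.from_quat(s["eef_rot"]).apply([0,0,.008])
    print(nm,project(r,P,T))
im=cv2.resize(r["color"][150:250,250:360,::-1],(770,700)[::1],interpolation=cv2.INTER_CUBIC)
cv2.imwrite("pics/w1c.png",cv2.resize(im,(660,600)))
```

```text
rim+y [[323.4 185. ]]
rim-y [[282.5 184.3]]
tubeaxis-50,top [[302.  114.7]]
handle end [[280.6 214.9]]
tips shut [[328.3 296.3]]
```

View pics/w1c.png

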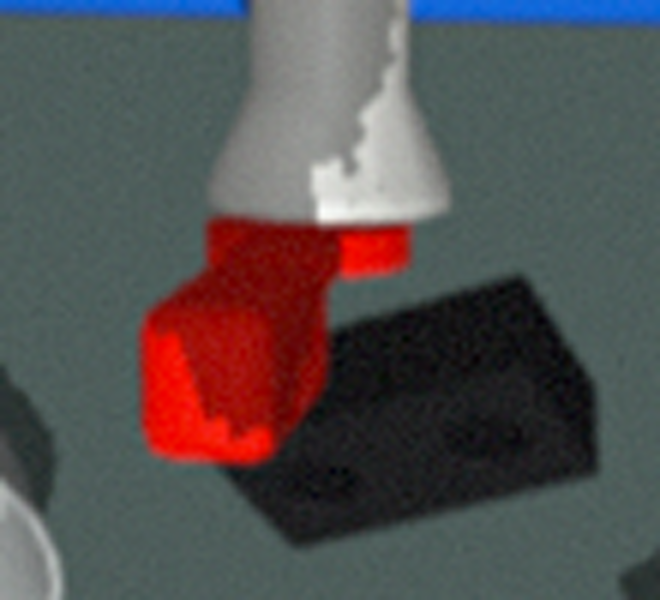

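```bash
sed -i 's/^Rt=.*/&\nMO=MO+Rt@[0,.0013,0]/' plan.py
python3 - <<'E'
from plan import *
c=plan(tube([16,32,95]),Rins,-1)
c=plan(tube([16,32,40]),Rins,-1,cur=c)
prev=None
for th in np.arange(.1,1.71,.15):
    C=np.array([-76*np.sin(th),-30+76*np.cos(th)]);n=np.array([np.cos(th),np.sin(th)])
    K=C+7*n; q=K+[7,8]; print(round(th,2),q.round(1), None if prev is None else ((q-prev)*[1,-1]/25).round(2)); prev=q
E
```

```text
n 2 ang 4.1 dist [  7.1  11.2 -29.9]
[[0.02, -0.33, 0.09, 0.27, 0.25, 0.54, -1], [0.02, -0.33, 0.09, 0.29, 0.25, 0.53, -1]]
n 3 ang 0.0 dist [ 34.5  -7.7 -42.1]
[[0.0, 0.0, 0.0, -0.0, -0.0, 0.73, -1], [0.0, 0.0, 0.0, -0.0, -0.0, 0.73, -1], [0.0, 0.0, 0.0, -0.0, -0.0, 0.73, -1]]
0.1 [ 6.4 54.3] None
0.25 [-5.  53.4] [-0.46  0.04]
0.4 [-16.1  50.7] [-0.45  0.11]
0.55 [-26.8  46.5] [-0.42  0.17]
0.7 [-36.6  40.6] [-0.39  0.23]
0.85 [-45.5  33.4] [-0.35  0.29]
1.0 [-53.2  25. ] [-0.31  0.34]
1.15 [-59.5  15.4] [-0.25  0.38]
1.3 [-64.4   5.1] [-0.19  0.41]
1.45 [-67.6  -5.9] [-0.13  0.44]
1.6 [-69.2 -17.2] [-0.06  0.45]
```

Call:
carry_out(rows=[[0,-0.35,0.1,0.3,0.35,0.35,-1],[0,-0.35,0.1,0.3,0.35,0.35,-1],[0,0,0,0,0,0.6,-1],[0,0,0,0,0,0.6,-1],[0,0,0,0,0,0.6,-1]])

```text
t: 4.82
tcp_pos: [0.4929, 0.0317, 0.2185]
eef_rot: [0.101, 0.934, -0.036, 0.342]
force: [0.6, -0.4, -0.5]
grip_width: -0.001
```

Run:
```python
from plan import *
where()
c=plan(tube([16,20,50]),Rins,-1)
```

```text
t 4.83 tcp [0.4929 0.0317 0.2185] tube mm [13.6 37.4 58.4] F [ 0.6 -0.4 -0.5] g -0.001 j [ 0.01 -0.43  2.38 -0.28  0.52 -1.15]
tube-frame force [ 0.1 -0.2 -0.8] rot err vs ins(deg) [-0.3 -0.2 -0.1]
n 1 ang 0.3 dist [  3.3 -18.6  -4.9]
[[0.04, 0.03, 0.02, -0.09, -0.7, 0.33, -1]]
```

Call:
carry_out(rows=[[0,0,0,-0.1,-0.7,0.35,-1],[0,0,0,0,-0.5,0,-1],[0,0,0,0,-0.45,0.05,-1],[0,0,0,0,-0.45,0.05,-1]])

```text
t: 5.32
tcp_pos: [0.4903, -0.0234, 0.2096]
eef_rot: [0.1, 0.935, -0.035, 0.338]
force: [-0.1, 2.4, -0.7]
grip_width: 0.001
```

Run:
```python
from plan import *
where()
```

```text
t 5.33 tcp [ 0.4903 -0.0234  0.2096] tube mm [ 15.1 -17.   45.6] F [-0.1  2.4 -0.7] g 0.001 j [-0.18 -0.45  2.4  -0.04  0.49 -1.5 ]
tube-frame force [-0.9  2.3 -0.1] rot err vs ins(deg) [-0.3  0.3 -0.2]
```

Call:
carry_out(rows=[[0,0,0,0,-0.4,0.1,-1],[0,0,0,0,-0.4,0.2,-1],[0,0,0,0,-0.35,0.25,-1],[0,0,0,0,-0.3,0.3,-1],[0,0,0,0,-0.25,0.35,-1]])

```text
t: 5.95
tcp_pos: [0.4998, -0.0714, 0.1868]
eef_rot: [0.101, 0.936, -0.034, 0.336]
force: [-0.7, 2.2, 1.0]
grip_width: -0.0
```

Run:
```python
from plan import *
where()
from cell import eyes,read_state
s=read_state();r=eyes.read_camera("wrist");cv2.imwrite("pics/w2.png",r["color"][...,::-1]);np.savez("pics/w2.npz",**r,pose=np.r_[s["tcp_pos"],s["eef_rot"]])
```

```text
t 5.95 tcp [ 0.4998 -0.0714  0.1868] tube mm [ 15.5 -61.8  15.5] F [-0.7  2.2  1. ] g -0.0 j [-0.32 -0.37  2.4   0.18  0.43 -1.82]
tube-frame force [-0.3  2.   1.5] rot err vs ins(deg) [-0.3  0.5 -0.1]
```

View pics/w2.png

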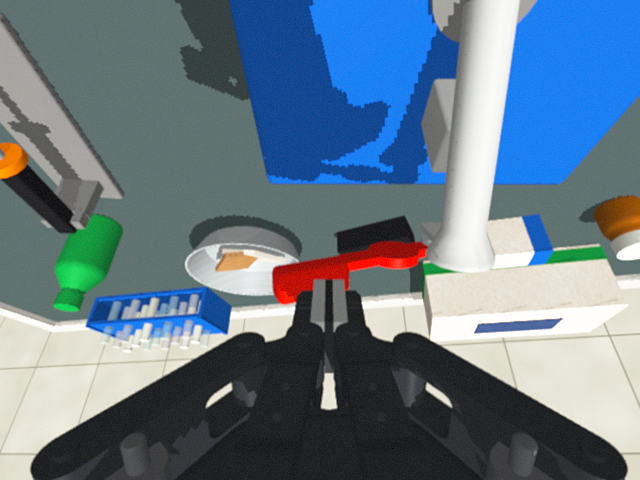

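The lever has swung most of the way (handle at 310,275, fingers on it at 328,290). Continuing.

Call:
carry_out(rows=[[0,0,0,0,-0.25,0.4,-1],[0,0,0,0,-0.2,0.4,-1],[0,0,0,0,-0.1,0.4,-1]])

```text
t: 6.38
tcp_pos: [0.516, -0.0902, 0.1634]
eef_rot: [0.101, 0.936, -0.034, 0.335]
force: [-1.2, 0.2, 1.1]
grip_width: 0.003
```

Run:
```python
from plan import *
where()
```

```text
t 6.38 tcp [ 0.516  -0.0902  0.1634] tube mm [ 15.7 -76.6 -15.3] F [-1.2  0.2  1.1] g 0.003 j [-0.36 -0.26  2.37  0.28  0.36 -1.95]
tube-frame force [-0.2 -0.1  1.6] rot err vs ins(deg) [-0.3  0.6 -0.1]
```

Small pushes until the stop is felt.

Call:
carry_out(rows=[[0,0,0,0,0,0.12,-1],[0,0,0,0,0,0.12,-1]])

```text
t: 6.62
tcp_pos: [0.5188, -0.091, 0.1604]
eef_rot: [0.099, 0.937, -0.034, 0.333]
force: [-63.3, 6.7, 57.0]
grip_width: -0.001
```

Call:
carry_out(rows=[[0,0,0,0,0,0.15,-1]])

```text
t: 6.75
tcp_pos: [0.5195, -0.091, 0.1599]
eef_rot: [0.096, 0.938, -0.034, 0.331]
force: [-83.1, 7.5, 71.7]
grip_width: 0.002
```

Run:
```python
from plan import *
where()
```

```text
t 6.75 tcp [ 0.5195 -0.091   0.1599] tube mm [ 16.2 -76.6 -20.2] F [-83.1   7.5  71.7] g 0.002 j [-0.36 -0.24  2.36  0.29  0.36 -1.96]
tube-frame force [-17.4 -10.6 108.1] rot err vs ins(deg) [-0.5  1.1 -0.6]
```

Stop reached, with a higher force (~110 N) than I wanted, because I sent two push calls without reading the first. I'm backing off now.

Call:
carry_out(rows=[[0,0,0,0,0,-0.5,-1],[0,0,0,0,0,-1,-1],[0,0,0,0,0,-1,-1],[0,0,0,0,0,-1,-1]])

```text
t: 7.25
tcp_pos: [0.4636, -0.0795, 0.2302]
eef_rot: [0.095, 0.938, -0.034, 0.33]
force: [0.6, 0.3, 0.2]
grip_width: 0.004
```

Run:
```python
from plan import *
where()
from cell import eyes,read_state
s=read_state();r=eyes.read_camera("wrist");cv2.imwrite("pics/w3.png",r["color"][...,::-1]);np.savez("pics/w3.npz",**r,pose=np.r_[s["tcp_pos"],s["eef_rot"]])
T=world_T(r,s)
print(project(r,[tube([10,-76,-30]),tube([0,15.5,0]),tube([0,-15.5,0]),tube([18,-94,-30])],T))
```

```text
t 7.25 tcp [ 0.4636 -0.0795  0.2302] tube mm [ 17.6 -77.5  70.3] F [0.6 0.3 0.2] g 0.004 j [-0.4  -0.56  2.42  0.2   0.62 -1.89]
tube-frame force [ 0.5  0.4 -0.1] rot err vs ins(deg) [-0.5  1.2 -0.7]
[[329.20580624 225.45897377]
 [475.94013969 224.66972968]
 [426.71340969 224.26129304]
 [304.0869569  235.92158622]]
```

View pics/w3.png

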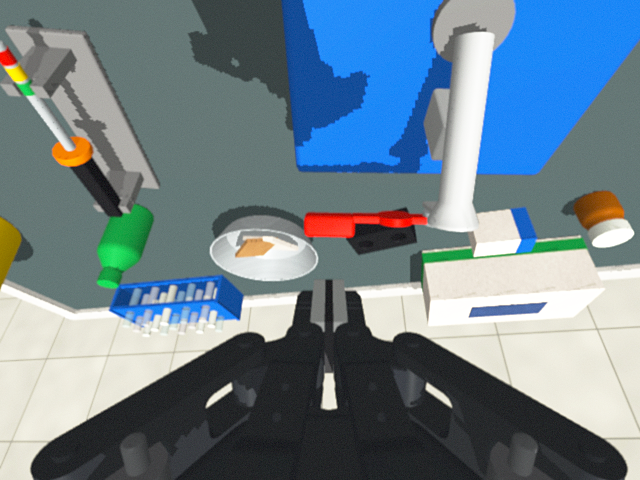

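Lever fully aside (handle at 330,224, which matches the model for the stop at 329,225). Next: hover over the rod.

Run:
```python
from plan import *
np.set_printoptions(precision=4,suppress=True)
r=load("top0");print("green bottle cap",at_z(r,[(453,177)],.11,r["T"]),"base",at_z(r,[(446,192)],0.0,r["T"]))
print("green look-alike",at_z(r,[(460,286),(523,262)],0.01,r["T"]))
c=plan([.48,-.20,.28],down(75),0)
c=plan([.530,-.335,.20],down(73),0,cur=c)
```

```text
green bottle cap [[ 0.651  -0.3905  0.11  ]] base [[ 0.6366 -0.3997  0.    ]]
green look-alike [[ 0.3817 -0.4326  0.01  ]
 [ 0.4499 -0.6022  0.01  ]]
n 7 ang 39.2 dist [  15.9 -120.3   46.6]
[[0.02, 0.93, 0.08, -0.34, -0.66, -0.06, 0], [0.02, 0.93, 0.08, -0.34, -0.65, -0.09, 0], [0.02, 0.93, 0.08, -0.34, -0.65, -0.12, 0], [0.02, 0.93, 0.08, -0.33, -0.65, -0.16, 0], [0.02, 0.93, 0.08, -0.32, -0.65, -0.19, 0], [0.02, 0.93, 0.08, -0.3, -0.64, -0.21, 0], [0.02, 0.93, 0.08, -0.29, -0.64, -0.24, 0]]
n 7 ang 2.0 dist [  50. -135.  -80.]
[[0.0, 0.0, 0.05, -0.48, -0.67, 0.46, 0], [0.0, 0.0, 0.05, -0.48, -0.67, 0.46, 0], [0.0, 0.0, 0.05, -0.48, -0.67, 0.46, 0], [0.0, 0.0, 0.05, -0.49, -0.66, 0.46, 0], [0.0, 0.0, 0.05, -0.49, -0.66, 0.46, 0], [0.0, 0.0, 0.05, -0.49, -0.66, 0.46, 0], [0.0, 0.0, 0.05, -0.5, -0.66, 0.46, 0]]
```

Call:
carry_out(rows=[[0,0.95,0.1,-0.35,-0.65,-0.2,0],[0,0.95,0.1,-0.35,-0.65,-0.2,0],[0,0.95,0.1,-0.35,-0.65,-0.2,0],[0,0.95,0.1,-0.35,-0.65,-0.15,0],[0,0.95,0.1,-0.35,-0.65,-0.15,0],[0,0.95,0.1,-0.3,-0.65,-0.15,0],[0,0.95,0.1,-0.3,-0.65,-0.15,0]])

```text
t: 8.18
tcp_pos: [0.4788, -0.203, 0.2794]
eef_rot: [0.135, 0.991, 0.013, -0.017]
force: [0.3, 0.0, -0.1]
grip_width: 0.496
```

Call:
carry_out(rows=[[0,0,0,-0.5,-0.7,0.45,0],[0,0,0,-0.5,-0.7,0.45,0],[0,0,0,-0.5,-0.7,0.45,0],[0,0,0,-0.5,-0.7,0.45,0],[0,0,0,-0.5,-0.7,0.45,0],[0,0,0,-0.5,-0.7,0.45,0]])

```text
t: 8.93
tcp_pos: [0.5269, -0.3278, 0.2008]
eef_rot: [0.133, 0.991, 0.013, -0.017]
force: [-0.2, 0.3, 0.7]
grip_width: 0.496
```

Run:
```python
from plan import *
where()
from cell import eyes,read_state
s=read_state();r=eyes.read_camera("wrist");cv2.imwrite("pics/w4.png",r["color"][...,::-1]);np.savez("pics/w4.npz",**r,pose=np.r_[s["tcp_pos"],s["eef_rot"]])
plan([.530,-.335,.20],down(73),0)
```

```text
t 8.93 tcp [ 0.5269 -0.3278  0.2008] tube mm [  87.3 -306.2  -26.5] F [-0.2  0.3  0.7] g 0.496 j [-0.67  0.27  1.63  0.    1.29 -1.98]
tube-frame force [0.2 0.3 0.7] rot err vs ins(deg) [-0.2 42.1  3.1]
n 1 ang 2.9 dist [ 3.5 -5.3  1.4]
[[0.18, -0.36, 0.27, -0.19, -0.17, -0.07, 0]]
```

View pics/w4.png

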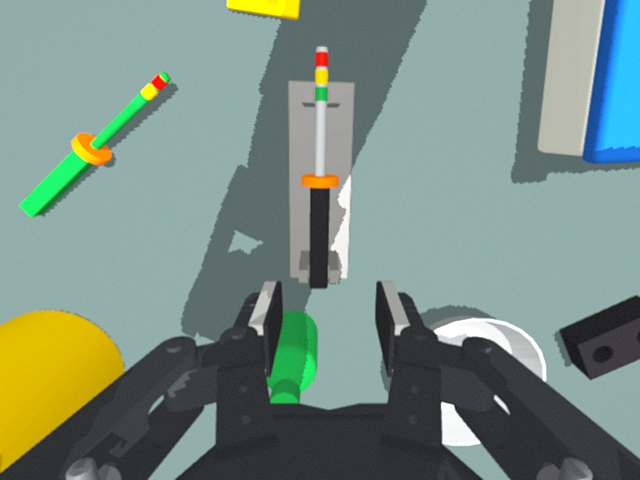

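The black-handled rod in the grey rest: tip (322,48), collar (320,181), handle end (318,286). The green look-alike is at (95,150), well away.

Run:
```python
from plan import *
np.set_printoptions(precision=4,suppress=True)
r=load("w4");s=dict(tcp_pos=r["pose"][:3],eef_rot=r["pose"][3:]);T=world_T(r,s)
q=at_z(r,[(322,47),(320.2,184),(318.5,270)],.055,T);print(q)
h=at_z(r,[(318.2,286),(319.5,187)],.063,T);print(h)
d=q[0]-h[0];d[2]=0;L=np.linalg.norm(d);d/=L
print("len",L,"tip yaw",np.rad2deg(np.arctan2(d[1],d[0])))
O=q[0]-.095*d;G=O-.045*d;print("O",O,"G",G)
yy=np.rad2deg(np.arctan2(d[1],d[0]))-90
c=plan([G[0],G[1],.12],down(yy),0)
c=plan([G[0],G[1],.044],down(yy),0,cur=c)
```

```text
[[ 0.3968 -0.2934  0.055 ]
 [ 0.4947 -0.3224  0.055 ]
 [ 0.5675 -0.3444  0.055 ]]
[[ 0.5787 -0.3478  0.063 ]
 [ 0.4957 -0.3232  0.063 ]]
len 0.18984477289418974 tip yaw 163.35584890942255
O [ 0.4878 -0.3207  0.055 ] G [ 0.5309 -0.3335  0.055 ]
n 4 ang 2.7 dist [  4.4  -3.8 -78.6]
[[0.05, -0.09, 0.05, -0.08, -0.04, 0.78, 0], [0.05, -0.09, 0.05, -0.07, -0.04, 0.78, 0], [0.05, -0.09, 0.05, -0.07, -0.03, 0.78, 0], [0.05, -0.09, 0.05, -0.06, -0.03, 0.79, 0]]
n 4 ang 0.0 dist [  0.   0. -76.]
[[0.0, 0.0, 0.0, 0.0, 0.0, 0.76, 0], [0.0, 0.0, 0.0, 0.0, 0.0, 0.76, 0], [0.0, 0.0, 0.0, 0.0, 0.0, 0.76, 0], [0.0, 0.0, 0.0, 0.0, 0.0, 0.76, 0]]
```

Call:
carry_out(rows=[[0.05,-0.1,0.05,-0.1,-0.05,0.8,0],[0.05,-0.1,0.05,-0.1,-0.05,0.8,0],[0.05,-0.1,0.05,-0.1,-0.05,0.8,0],[0.05,-0.1,0.05,-0.1,-0.05,0.8,0]])

```text
t: 9.48
tcp_pos: [0.5355, -0.337, 0.115]
eef_rot: [0.145, 0.989, -0.002, 0.003]
force: [-0.4, 0.3, -0.6]
grip_width: 0.502
```

Run:
```python
from plan import *
where()
yy=73.36
plan([.532,-.3337,.044],down(yy),0)
```

```text
t 9.47 tcp [ 0.5355 -0.337   0.115 ] tube mm [  40.1 -313.3  -98.9] F [-0.4  0.3 -0.6] g 0.502 j [-0.67  0.36  1.69  0.    1.09 -1.95]
tube-frame force [-0.7  0.2 -0.1] rot err vs ins(deg) [ 1.6 39.6  3.9]
n 3 ang 0.4 dist [ -3.5   3.3 -71. ]
[[-0.01, 0.02, -0.0, 0.06, 0.03, 0.95, 0], [-0.01, 0.02, -0.0, 0.06, 0.03, 0.95, 0], [-0.01, 0.02, -0.0, 0.06, 0.03, 0.95, 0]]
```

Call:
carry_out(rows=[[0,0,0,0.05,0.05,0.7,0],[0,0,0,0.05,0.05,0.7,0],[0,0,0,0.05,0,0.7,0],[0,0,0,0.05,0,0.65,0]])

```text
t: 9.98
tcp_pos: [0.5316, -0.3323, 0.0414]
eef_rot: [0.144, 0.99, -0.001, 0.003]
force: [1.3, -0.3, -0.3]
grip_width: 0.499
```

Run:
```python
from plan import *
where()
from cell import eyes,read_state
s=read_state();r=eyes.read_camera("wrist");cv2.imwrite("pics/w5.png",r["color"][...,::-1]);np.savez("pics/w5.npz",**r,pose=np.r_[s["tcp_pos"],s["eef_rot"]])
plan([.532,-.3337,.044],down(73.36),0)
```

```text
t 9.97 tcp [ 0.5316 -0.3323  0.0414] tube mm [ -10.8 -309.6 -152.2] F [ 1.3 -0.3 -0.3] g 0.499 j [-0.67  0.45  1.73  0.    0.96 -1.95]
tube-frame force [ 0.8 -0.  -1.1] rot err vs ins(deg) [ 1.5 39.7  3.9]
n 1 ang 0.1 dist [ 2.2 -2.7  5.2]
[[0.0, 0.01, 0.01, -0.11, -0.08, -0.21, 0]]
```

View pics/w5.png

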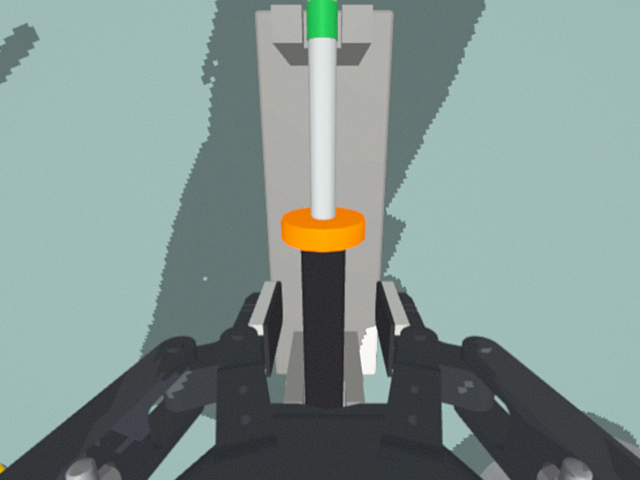

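Run:
```python
from plan import *
np.set_printoptions(precision=4,suppress=True)
r=load("w5");s=dict(tcp_pos=r["pose"][:3],eef_rot=r["pose"][3:]);T=world_T(r,s);Rc=R.from_quat(s["eef_rot"]).as_matrix()
for nm,px,z in [("collar front top",(323,209),.0705),("collar back top",(323,228),.0705),("rod@top",(323.5,150),.0595),("handle",(323.5,330),.063),("handle start",(323.5,250),.063)]:
    print(nm,(Rc.T@(at_z(r,[px],z,T)[0]-s["tcp_pos"])*1000).round(1))
```

```text
collar front top [ 51.9  -1.6 -29.3]
collar back top [ 45.6  -1.6 -29.3]
rod@top [ 69.1  -1.5 -18.4]
handle [  2.2  -1.8 -21.6]
handle start [ 35.   -1.6 -21.7]
```

Call:
carry_out(rows=[[0,0,0,0.15,-0.06,-0.1,0],[0,0,0,0,0,0,-1],[0,0,0,0,0,0,-1],[0,0,0,0,0,0,-1],[0,0,0,0,0,0,-1],[0,0,0,0,0,0,-1]], newtons=60)

```text
t: 10.78
tcp_pos: [0.5267, -0.3325, 0.0431]
eef_rot: [0.145, 0.989, -0.001, 0.002]
force: [0.2, -0.3, -0.4]
grip_width: 0.178
```

Run:
```python
from plan import *
where()
```

```text
t 10.78 tcp [ 0.5267 -0.3325  0.0431] tube mm [ -13.4 -310.8 -147.8] F [ 0.2 -0.3 -0.4] g 0.178 j [-0.68  0.44  1.73  0.    0.96 -1.96]
tube-frame force [-0.1 -0.3 -0.5] rot err vs ins(deg) [ 1.5 39.7  3.9]
```

Call:
carry_out(rows=[[0,0,0,0,0,-0.4,-1],[0,0,0,0,0,-0.6,-1],[0,0,0,0,0,-0.8,-1],[0,0,0,0,0,-1,-1],[0,0,0,0,0,-1,-1],[0,0,0,0,0,-1,-1],[0,0,0,0,0,-1,-1],[0,0,0,0,0,-1,-1]])

```text
t: 11.78
tcp_pos: [0.5262, -0.3322, 0.2269]
eef_rot: [0.144, 0.99, -0.002, 0.004]
force: [-0.1, -0.3, -0.6]
grip_width: 0.175
```

Run:
```python
from plan import *
where()
from cell import eyes,read_state
s=read_state();r=eyes.read_camera("wrist");cv2.imwrite("pics/w6.png",r["color"][...,::-1]);np.savez("pics/w6.npz",**r,pose=np.r_[s["tcp_pos"],s["eef_rot"]])
c=plan(tube([180,0,-11])+[0,0,.02],Rins,-1)
```

```text
t 11.78 tcp [ 0.5262 -0.3322  0.2269] tube mm [ 104.3 -310.6   -6.7] F [-0.1 -0.3 -0.6] g 0.175 j [-0.68  0.22  1.64  0.    1.28 -1.96]
tube-frame force [-0.4 -0.3 -0.4] rot err vs ins(deg) [ 1.6 39.5  3.9]
n 13 ang 39.3 dist [124.5 291.6  60.4]
[[-0.02, -0.5, -0.05, -0.11, 0.97, -0.19, -1], [-0.02, -0.5, -0.05, -0.13, 0.97, -0.18, -1], [-0.02, -0.5, -0.05, -0.14, 0.97, -0.17, -1], [-0.02, -0.5, -0.05, -0.16, 0.97, -0.16, -1], [-0.02, -0.5, -0.05, -0.17, 0.97, -0.15, -1], [-0.02, -0.5, -0.05, -0.18, 0.97, -0.14, -1], [-0.02, -0.5, -0.05, -0.19, 0.97, -0.13, -1], [-0.02, -0.5, -0.05, -0.21, 0.97, -0.11, -1]]
[[-0.02, -0.5, -0.05, -0.22, 0.96, -0.1, -1], [-0.02, -0.5, -0.05, -0.23, 0.96, -0.09, -1], [-0.02, -0.5, -0.05, -0.23, 0.96, -0.07, -1], [-0.02, -0.5, -0.05, -0.24, 0.96, -0.06, -1], [-0.02, -0.5, -0.05, -0.25, 0.96, -0.04, -1]]
```

View pics/w6.png

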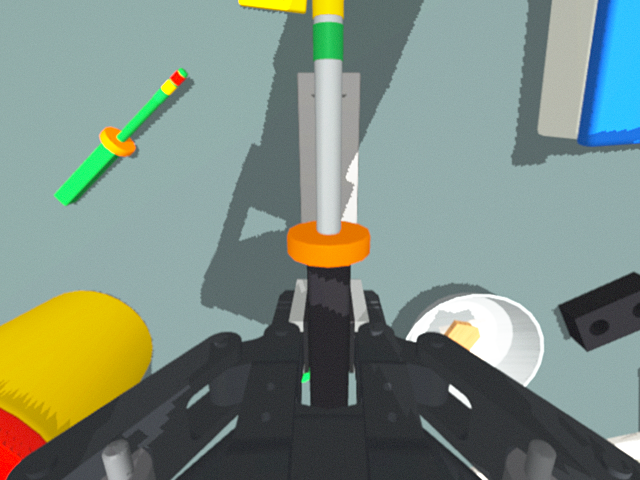

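```bash
cat > rodm.py <<'E'
from plan import *
def rod(name,v0=50,v1=220,show=True):
    r=load(name);T=r["mount"];P=cloud(r,T)  # tool coords
    q=[]
    for v in range(v0,v1,3):
        row=P[v,300:360]; z=row[:,2]; 
        m=np.isfinite(z)&(z<0.03)&(z>-.08)
        if m.sum()>3: q.append(np.r_[v,300+np.flatnonzero(m).mean(),m.sum(),np.median(row[m][:,0]),row[m][:,1].mean(),z[m].min(),np.median(z[m])])
    q=np.array(q)
    if show: print((q[::6]*[1,1,1,1e3,1e3,1e3,1e3]).round(1))
    a=np.polyfit(q[:,3],q[:,5],1);b=np.polyfit(q[:,3],q[:,4],1)
    print("surface z vs x slope deg",np.rad2deg(np.arctan(a[0])).round(2),"axis z at x=0..",(a[1]*1e3+4.5).round(1),"y slope",np.rad2deg(b[0]).round(2),"y0",(b[1]*1e3).round(1),"y at x=140",((b[1]+.14*b[0])*1e3).round(1),"axis z at x=140",((a[1]+.14*a[0])*1e3+4.5).round(1))
    return r
E
python3 - <<'E'
from rodm import *
np.set_printoptions(precision=2,suppress=True)
r=rod("w6")
o,d=ray(r,[(328,225),(328,65)],r["mount"]);print("collar front top at z -26.5 (axis-15.5)", [ (o+dd*((-.0265-o[2])/dd[2]))*1e3 for dd in d])
E
```

```text
[[ 50.  327.5  30.   99.   -0.2 -19.3 -17.8]
 [ 68.  327.5  28.   94.1  -0.2 -18.9 -17. ]
 [ 86.  327.5  28.   88.8  -0.2 -18.9 -17.2]
 [104.  328.   27.   83.5   0.  -18.5 -17.3]
 [122.  328.   27.   78.   -0.  -19.1 -17.5]
 [140.  328.   27.   72.3  -0.  -19.4 -17.4]
 [158.  328.   27.   66.4  -0.  -19.2 -17.3]
 [176.  328.   25.   60.4  -0.  -19.4 -17.6]
 [194.  328.   25.   54.1  -0.  -18.9 -17.4]
 [212.  328.   25.   47.7  -0.  -19.8 -17.3]]
surface z vs x slope deg -0.57 axis z at x=0.. -13.9 y slope -0.13 y0 0.1 y at x=140 -0.2 axis z at x=140 -15.3
collar front top at z -26.5 (axis-15.5) [array([ 45.71,  -0.03, -26.5 ]), array([ 93.67,  -0.01, -26.5 ])]
```

Call:
carry_out(rows=[[0,-0.5,-0.05,-0.1,0.95,-0.25,-1],[0,-0.5,-0.05,-0.1,0.95,-0.25,-1],[0,-0.5,-0.05,-0.15,0.95,-0.25,-1],[0,-0.5,-0.05,-0.15,0.95,-0.2,-1],[0,-0.5,-0.05,-0.2,0.95,-0.2,-1],[0,-0.5,-0.05,-0.2,0.95,-0.2,-1],[0,-0.5,-0.05,-0.2,0.95,-0.15,-1],[0,-0.5,-0.05,-0.2,0.95,-0.1,-1]])

```text
t: 12.82
tcp_pos: [0.6053, -0.154, 0.2882]
eef_rot: [0.12, 0.966, -0.038, 0.225]
force: [0.3, 0.0, -1.4]
grip_width: 0.174
```

Run:
```python
from plan import *
where()
c=plan(tube([185,0,-12.5]),Rins,-1)
```

```text
t 12.82 tcp [ 0.6053 -0.154   0.2882] tube mm [ 173.2 -119.5   15.4] F [ 0.3  0.  -1.4] g 0.174 j [-0.38 -0.09  1.9   0.05  0.87 -1.73]
tube-frame force [-0.7  0.1 -1.3] rot err vs ins(deg) [ 2.  13.7  1. ]
n 5 ang 13.8 dist [ 52.2 110.8 -13.8]
[[-0.07, -0.46, -0.03, -0.12, 0.96, 0.16, -1], [-0.07, -0.46, -0.03, -0.12, 0.96, 0.18, -1], [-0.07, -0.46, -0.03, -0.11, 0.96, 0.19, -1], [-0.07, -0.46, -0.03, -0.11, 0.96, 0.2, -1], [-0.07, -0.46, -0.03, -0.1, 0.96, 0.21, -1]]
```

Call:
carry_out(rows=[[-0.05,-0.45,0,-0.15,0.95,0.1,-1],[-0.05,-0.45,0,-0.15,0.95,0.1,-1],[-0.05,-0.45,0,-0.15,0.95,0.2,-1],[-0.05,-0.45,0,-0.1,0.8,0.2,-1],[-0.05,-0.45,0,-0.1,0.6,0.2,-1]])

```text
t: 13.45
tcp_pos: [0.6556, -0.0525, 0.2841]
eef_rot: [0.111, 0.931, -0.039, 0.345]
force: [-0.5, -0.4, -1.0]
grip_width: 0.175
```

Run:
```python
from rodm import *
where()
c=plan(tube([185,0,-12.5]),Rins,-1)
from cell import eyes,read_state
s=read_state();r=eyes.read_camera("wrist");cv2.imwrite("pics/w7.png",r["color"][...,::-1]);np.savez("pics/w7.npz",**r,pose=np.r_[s["tcp_pos"],s["eef_rot"]])
```

```text
t 13.45 tcp [ 0.6556 -0.0525  0.2841] tube mm [191.4  -9.5  -5.2] F [-0.5 -0.4 -1. ] g 0.175 j [-0.17 -0.1   2.   -0.08  0.54 -1.45]
tube-frame force [-0.9 -0.5 -0.5] rot err vs ins(deg) [ 0.5 -0.6  0.9]
n 1 ang 1.2 dist [ 1.9  9.3 -9.7]
[[-0.08, 0.1, -0.15, 0.26, 0.38, 0.29, -1]]
```

View pics/w7.png

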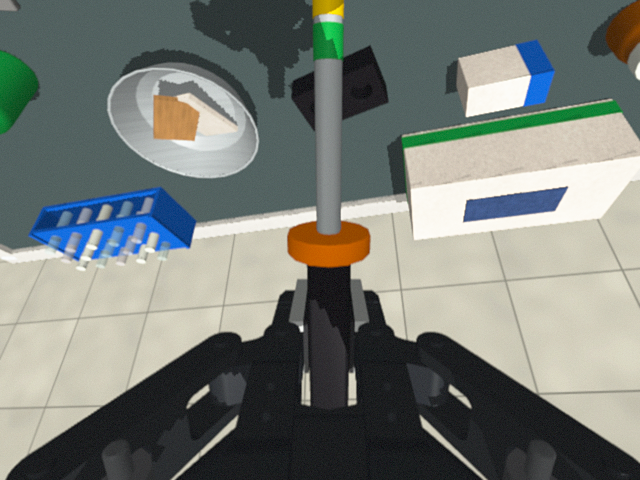

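Call:
carry_out(rows=[[-0.1,0.1,-0.15,0.25,0.4,0.3,-1],[0,0,0,0.3,0,0,-1],[0,0,0,0,0,0,-1]])

```text
t: 13.88
tcp_pos: [0.6508, -0.0397, 0.2673]
eef_rot: [0.101, 0.935, -0.036, 0.338]
force: [0.2, 0.2, -0.9]
grip_width: 0.177
```

```bash
cat > snap.py <<'E'
from rodm import *
from cell import eyes,read_state
import sys
def snap(tag):
    s=read_state();Rc=R.from_quat(s["eef_rot"]).as_matrix()
    out=[]
    for n in("scene","top"):
        r=eyes.read_camera(n);np.savez(f"pics/{n}_{tag}.npz",**r)
        p=project(r,[MO],r["T"])[0].round().astype(int);u,v=p[0]-25,p[1]-30
        im=cv2.resize(r["color"][v:v+75,u:u+50,::-1],(400,600),interpolation=cv2.INTER_CUBIC)
        print(n,"crop origin",u,v,"scale 8; model: mouth,tip,O px in crop:", ((project(r,[MO,s["tcp_pos"]+Rc@[.140,0,-.0125],s["tcp_pos"]+Rc@[.045,0,-.0125]],r["T"])-[u,v])*8).round(0).tolist())
        out.append(im)
    cv2.imwrite(f"pics/st_{tag}.png",np.hstack(out))
E
python3 - <<'E'
from snap import *
where()
c=plan(tube([175,0,-12.5]),Rins,-1)
snap("a")
E
```

```text
t 13.88 tcp [ 0.6508 -0.0397  0.2673] tube mm [175.    1.9 -13.2] F [ 0.2  0.2 -0.9] g 0.177 j [-0.15 -0.09  2.02 -0.08  0.52 -1.45]
tube-frame force [-0.4  0.3 -0.8] rot err vs ins(deg) [-0.2  0.2 -0.1]
n 1 ang 0.4 dist [-0.8 -1.8  0.6]
[[0.04, -0.04, 0.02, -0.0, -0.08, -0.03, -1]]
scene crop origin 301 181 scale 8; model: mouth,tip,O px in crop: [[202.0, 243.0], [230.0, 263.0], [297.0, 326.0]]
top crop origin 276 194 scale 8; model: mouth,tip,O px in crop: [[199.0, 238.0], [215.0, 137.0], [275.0, -149.0]]
```

View pics/st_a.png

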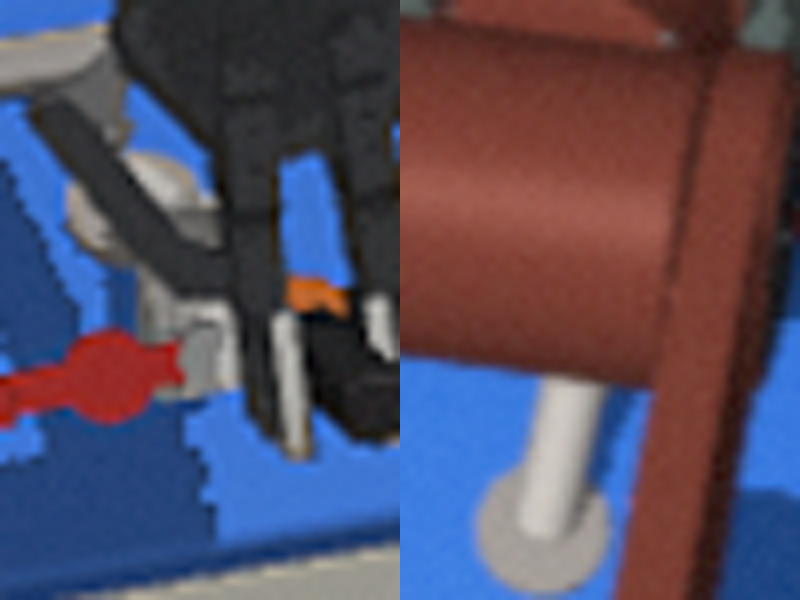

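Run:
```python
from rodm import *
np.set_printoptions(precision=1,suppress=True)
for n in ("w1","w3","w2"):
    r=load(n);s=dict(tcp_pos=r["pose"][:3],eef_rot=r["pose"][3:]);T=world_T(r,s)
    P=(cloud(r,T)-MO)@Rt*1000
    col=r["color"].astype(int);grey=(abs(col[...,0]-col[...,2])<30)&(col[...,0]>90)
    for x0,x1 in ((-80,-60),(-60,-40),(-40,-25),(-4,1)):
        m=grey&(P[...,0]>x0)&(P[...,0]<x1)&(abs(P[...,1])<25)&(P[...,2]>-5)&(P[...,2]<30)
        q=P[m]
        if len(q)<8: continue
        y=np.percentile(q[:,1],[1,99]);c=abs(q[:,1]-y.mean())<3
        print(n,(x0,x1),len(q),"y edges",y,"mid",y.mean(),"top z",np.median(q[c,2]),"zmax",np.percentile(q[:,2],98))
```

```text
w1 (-80, -60) 851 y edges [-9.2  9.6] mid 0.16147916376573423 top z 10.463691803772907 zmax 11.623120192784436
w1 (-60, -40) 789 y edges [-8.7  9.6] mid 0.4573331055769776 top z 10.584817723043264 zmax 11.59010541936445
w1 (-40, -25) 570 y edges [-8.9  9.2] mid 0.14568690411060548 top z 10.45988985929509 zmax 11.553985745826944
w1 (-4, 1) 194 y edges [-14.4  14.7] mid 0.13303609842016595 top z 16.05991634553369 zmax 16.840600187985554
w3 (-80, -60) 1438 y edges [-10.    7.4] mid -1.2751804021732598 top z 10.614032425797708 zmax 11.810182863968505
w3 (-60, -40) 1297 y edges [-10.    7.4] mid -1.2867475475280892 top z 10.570648641711754 zmax 11.700804328754813
w3 (-40, -25) 904 y edges [-10.1   7.4] mid -1.3372980365009717 top z 10.617343057615148 zmax 11.802380007767978
w3 (-4, 1) 304 y edges [-15.5  11.8] mid -1.8646459525622427 top z 16.073280130018368 zmax 16.914114096610444
w2 (-80, -60) 2795 y edges [-10.1   7.1] mid -1.4975909577366355 top z 10.521191682784496 zmax 11.617771859992287
w2 (-60, -40) 2440 y edges [-10.2   7. ] mid -1.5653088901260004 top z 10.58058991695081 zmax 11.674432452071732
w2 (-40, -25) 1663 y edges [-10.2   7.3] mid -1.419117962472885 top z 10.54267612990803 zmax 11.584707574403469
w2 (-4, 1) 525 y edges [-15.5  11.9] mid -1.7979302057727828 top z 15.929451661138536 zmax 16.838179800430996
```

Call:
carry_out(rows=[[0.04,-0.04,0,0,-0.07,0,-1],[0,0,0,0.5,0,0,-1],[0,0,0,0.5,0,0,-1],[0,0,0,0.4,0,0,-1],[0,0,0,0,0,0,-1]])

```text
t: 14.6
tcp_pos: [0.6226, -0.0365, 0.2439]
eef_rot: [0.102, 0.934, -0.038, 0.341]
force: [0.7, -0.5, -0.8]
grip_width: 0.177
```

Run:
```python
from plan import *
where()
c=plan(tube([110,0.2,-13]),Rins,-1,n=6)
```

```text
t 14.6 tcp [ 0.6226 -0.0365  0.2439] tube mm [138.3  -1.  -13. ] F [ 0.7 -0.5 -0.8] g 0.177 j [-0.15 -0.13  2.1  -0.1   0.47 -1.43]
tube-frame force [ 0.1 -0.4 -1.1] rot err vs ins(deg) [ 0.1 -0.1 -0. ]
n 6 ang 0.1 dist [-20.9   5.9 -18.2]
[[-0.0, 0.0, 0.0, 0.19, 0.01, -0.0, -1], [-0.0, 0.0, 0.0, 0.19, 0.01, -0.0, -1], [-0.0, 0.0, 0.0, 0.19, 0.01, 0.0, -1], [-0.0, 0.0, 0.0, 0.19, 0.01, 0.0, -1], [-0.0, 0.0, 0.0, 0.19, 0.01, 0.0, -1], [-0.0, 0.0, 0.0, 0.19, 0.01, 0.0, -1]]
```

Tip now at the mouth plane; entering gently.

Call:
carry_out(rows=[[0,0,0,0.2,0.04,0,-1],[0,0,0,0.2,0.0,0,-1],[0,0,0,0.2,0,0,-1]])

```text
t: 14.98
tcp_pos: [0.6119, -0.0329, 0.2349]
eef_rot: [0.102, 0.934, -0.038, 0.342]
force: [-0.4, 0.3, -1.9]
grip_width: 0.173
```

Run:
```python
from plan import *
where()
```

```text
t 14.97 tcp [ 0.6119 -0.0329  0.2349] tube mm [ 1.239e+02  1.000e-01 -1.270e+01] F [-0.4  0.3 -1.9] g 0.173 j [-0.14 -0.14  2.13 -0.11  0.45 -1.41]
tube-frame force [-1.6  0.2 -1.1] rot err vs ins(deg) [ 0.1 -0.2 -0. ]
```

Call:
carry_out(rows=[[0,0,0,0.25,0,0,-1],[0,0,0,0.25,0,0,-1],[0,0,0,0.25,0,0,-1]])

```text
t: 15.35
tcp_pos: [0.5971, -0.0296, 0.2222]
eef_rot: [0.102, 0.933, -0.038, 0.342]
force: [-0.0, 0.1, -1.2]
grip_width: 0.181
```

Run:
```python
from plan import *
where()
```

```text
t 15.35 tcp [ 0.5971 -0.0296  0.2222] tube mm [ 1.041e+02  1.000e-01 -1.270e+01] F [-0.   0.1 -1.2] g 0.181 j [-0.14 -0.16  2.18 -0.12  0.43 -1.4 ]
tube-frame force [-0.8  0.1 -0.9] rot err vs ins(deg) [ 0.1 -0.2 -0. ]
```

Tip 36 mm inside with no contact force. Continuing.

Call:
carry_out(rows=[[0,0,0,0.4,0,0,-1],[0,0,0,0.4,0,0,-1],[0,0,0,0.4,0,0,-1],[0,0,0,0.3,0,0,-1]])

```text
t: 15.85
tcp_pos: [0.5668, -0.0229, 0.1959]
eef_rot: [0.102, 0.934, -0.038, 0.341]
force: [0.5, 0.3, -0.0]
grip_width: 0.178
```

Run:
```python
from plan import *
where()
```

```text
t 15.85 tcp [ 0.5668 -0.0229  0.1959] tube mm [ 63.4   0.1 -12.9] F [ 0.5  0.3 -0. ] g 0.178 j [-0.14 -0.2   2.26 -0.15  0.38 -1.37]
tube-frame force [ 0.3  0.4 -0.3] rot err vs ins(deg) [ 0.1 -0.2 -0. ]
```

Call:
carry_out(rows=[[0,0,0,0.25,0,0,-1],[0,0,0,0.2,0,0,-1]])

```text
t: 16.1
tcp_pos: [0.5576, -0.0209, 0.188]
eef_rot: [0.102, 0.934, -0.038, 0.341]
force: [0.4, 0.6, -1.0]
grip_width: 0.177
```

Run:
```python
from snap import *
where()
s=read_state();r=eyes.read_camera("wrist");cv2.imwrite("pics/w8.png",r["color"][...,::-1]);np.savez("pics/w8.npz",**r,pose=np.r_[s["tcp_pos"],s["eef_rot"]])
```

```text
t 16.1 tcp [ 0.5576 -0.0209  0.188 ] tube mm [ 51.1   0.1 -12.9] F [ 0.4  0.6 -1. ] g 0.177 j [-0.13 -0.21  2.28 -0.16  0.37 -1.36]
tube-frame force [-0.5  0.7 -0.9] rot err vs ins(deg) [ 0.1 -0.2 -0. ]
```

View pics/w8.png

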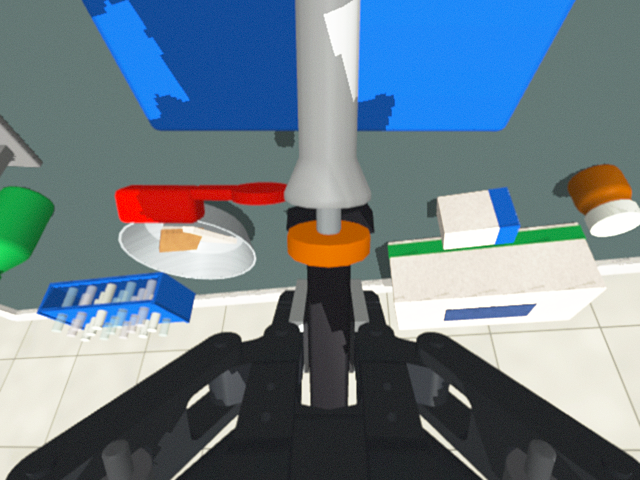

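Rod centred in the tube (both at column 328). The rim (row 205) to collar (row 225) gap is roughly 6–7 mm, with the lever still aside. Creeping to contact.

Call:
carry_out(rows=[[0,0,0,0.12,0,0,-1],[0,0,0,0.06,0,0,-1]])

```text
t: 16.4
tcp_pos: [0.5537, -0.0201, 0.1845]
eef_rot: [0.102, 0.934, -0.038, 0.341]
force: [0.2, 1.1, -0.0]
grip_width: 0.177
```

Call:
carry_out(rows=[[0,0,0,0.05,0,0,-1]])

```text
t: 16.52
tcp_pos: [0.5529, -0.0199, 0.1839]
eef_rot: [0.102, 0.934, -0.038, 0.341]
force: [0.7, -0.0, -0.8]
grip_width: 0.175
```

Call:
carry_out(rows=[[0,0,0,0.05,0,0,-1]])

```text
t: 16.65
tcp_pos: [0.5521, -0.0197, 0.1833]
eef_rot: [0.102, 0.934, -0.038, 0.341]
force: [0.3, -0.8, -0.4]
grip_width: 0.175
```

Run:
```python
from plan import *
where()
```

```text
t 16.65 tcp [ 0.5521 -0.0197  0.1833] tube mm [ 43.8   0.1 -12.9] F [ 0.3 -0.8 -0.4] g 0.175 j [-0.13 -0.21  2.3  -0.16  0.36 -1.35]
tube-frame force [ 0.1 -0.7 -0.6] rot err vs ins(deg) [ 0.1 -0.2 -0. ]
```

Call:
carry_out(rows=[[0,0,0,0.05,0,0,-1]])

```text
t: 16.77
tcp_pos: [0.5513, -0.0195, 0.1826]
eef_rot: [0.102, 0.934, -0.038, 0.342]
force: [1.2, 0.2, -1.7]
grip_width: 0.174
```

Run:
```python
from plan import *
where()
```

```text
t 16.77 tcp [ 0.5513 -0.0195  0.1826] tube mm [ 42.7   0.1 -12.9] F [ 1.2  0.2 -1.7] g 0.174 j [-0.13 -0.21  2.3  -0.16  0.36 -1.35]
tube-frame force [-0.2  0.5 -2. ] rot err vs ins(deg) [ 0.1 -0.2 -0. ]
```

Call:
carry_out(rows=[[0,0,0,0.05,0,0,-1]])

```text
t: 16.9
tcp_pos: [0.5504, -0.0193, 0.1818]
eef_rot: [0.102, 0.933, -0.038, 0.342]
force: [0.2, -0.5, -0.8]
grip_width: 0.176
```

Run:
```python
from snap import *
where()
s=read_state();r=eyes.read_camera("wrist");c=cv2.resize(r["color"][150:290,250:410,::-1],(640,560),interpolation=cv2.INTER_CUBIC);cv2.imwrite("pics/w9.png",c)
```

```text
t 16.9 tcp [ 0.5504 -0.0193  0.1818] tube mm [ 41.5   0.1 -12.9] F [ 0.2 -0.5 -0.8] g 0.176 j [-0.13 -0.21  2.3  -0.17  0.36 -1.35]
tube-frame force [-0.2 -0.5 -0.8] rot err vs ins(deg) [ 0.1 -0.2 -0. ]
```

View pics/w9.png

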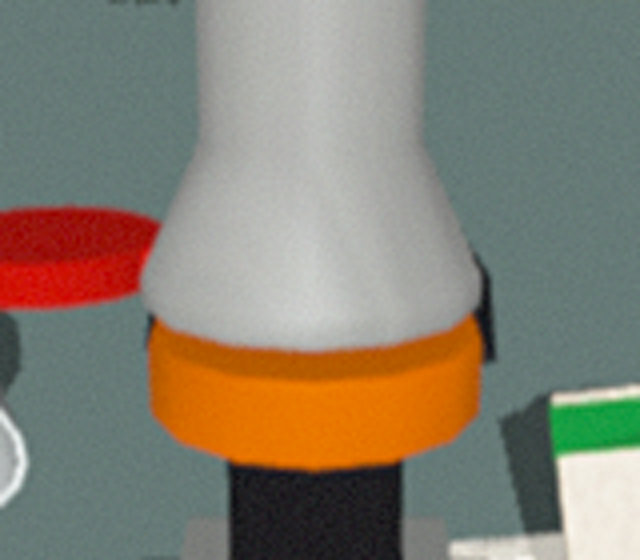

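Call:
carry_out(rows=[[0,0,0,0.06,0,0,-1]])

```text
t: 17.08
tcp_pos: [0.5491, -0.0191, 0.1807]
eef_rot: [0.102, 0.934, -0.038, 0.342]
force: [0.0, -0.0, -1.2]
grip_width: 0.173
```

Run:
```python
from plan import *
where()
```

```text
t 17.07 tcp [ 0.5491 -0.0191  0.1807] tube mm [ 39.8   0.1 -12.9] F [ 0.  -0.  -1.2] g 0.173 j [-0.13 -0.21  2.31 -0.17  0.35 -1.35]
tube-frame force [-0.7 -0.  -0.9] rot err vs ins(deg) [ 0.1 -0.2 -0. ]
```

Call:
carry_out(rows=[[0,0,0,0.05,0,0,-1]])

```text
t: 17.2
tcp_pos: [0.5485, -0.0188, 0.1802]
eef_rot: [0.102, 0.933, -0.038, 0.342]
force: [1.4, -1.3, -0.2]
grip_width: 0.174
```

Run:
```python
from snap import *
where()
s=read_state();r=eyes.read_camera("wrist");c=cv2.resize(r["color"][150:290,250:410,::-1],(640,560),interpolation=cv2.INTER_CUBIC);cv2.imwrite("pics/w10.png",c)
```

```text
t 17.2 tcp [ 0.5485 -0.0188  0.1802] tube mm [ 39.    0.1 -12.8] F [ 1.4 -1.3 -0.2] g 0.174 j [-0.13 -0.22  2.31 -0.17  0.35 -1.35]
tube-frame force [ 1.1 -0.9 -1.1] rot err vs ins(deg) [ 0.1 -0.3 -0. ]
```

View pics/w10.png

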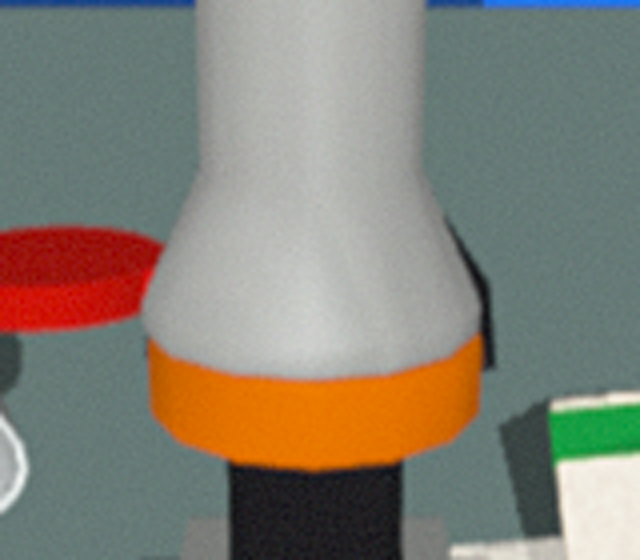

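The collar face has vanished behind the rim, so it's at or nearly at contact. Confirming by force.

Call:
carry_out(rows=[[0,0,0,0.04,0,0,-1]])

```text
t: 17.38
tcp_pos: [0.5484, -0.0188, 0.1804]
eef_rot: [0.102, 0.933, -0.038, 0.343]
force: [2.4, -1.3, -0.8]
grip_width: 0.178
```

Run:
```python
from plan import *
where()
```

```text
t 17.38 tcp [ 0.5484 -0.0188  0.1804] tube mm [ 38.9   0.2 -12.6] F [ 2.4 -1.3 -0.8] g 0.178 j [-0.13 -0.22  2.31 -0.17  0.35 -1.35]
tube-frame force [ 1.5 -0.7 -2.3] rot err vs ins(deg) [ 0.1 -0.4 -0. ]
```

Call:
carry_out(rows=[[0,0,0,0.07,0,0,-1]])

```text
t: 17.5
tcp_pos: [0.5483, -0.0187, 0.1806]
eef_rot: [0.102, 0.932, -0.038, 0.345]
force: [3.9, -1.8, 0.7]
grip_width: 0.179
```

Run:
```python
from plan import *
where()
```

```text
t 17.5 tcp [ 0.5483 -0.0187  0.1806] tube mm [ 39.    0.2 -12.4] F [ 3.9 -1.8  0.7] g 0.179 j [-0.13 -0.22  2.31 -0.17  0.34 -1.34]
tube-frame force [ 3.7 -0.9 -2.2] rot err vs ins(deg) [ 0.  -0.6 -0. ]
```

Contact on the rim: advance stopped and the axial force is building. Holding it there for a second with light pressure.

Call:
carry_out(rows=[[0,0.05,0,0.06,0,0,-1],[0,0.05,0,0.06,0,0,-1],[0,0.02,0,0.06,0,0,-1],[0,0.02,0,0.06,0,0,-1]])

```text
t: 18.0
tcp_pos: [0.5477, -0.0184, 0.1812]
eef_rot: [0.102, 0.933, -0.038, 0.343]
force: [5.6, -2.6, 0.5]
grip_width: 0.177
```

Run:
```python
from snap import *
where()
s=read_state();r=eyes.read_camera("wrist");c=cv2.resize(r["color"][150:290,250:410,::-1],(640,560),interpolation=cv2.INTER_CUBIC);cv2.imwrite("pics/w11.png",c)
```

```text
t 18.0 tcp [ 0.5477 -0.0184  0.1812] tube mm [ 38.9   0.4 -11.5] F [ 5.6 -2.6  0.5] g 0.177 j [-0.13 -0.22  2.31 -0.16  0.35 -1.35]
tube-frame force [ 5.  -1.3 -3.5] rot err vs ins(deg) [-0.  -0.3 -0. ]
```

View pics/w11.png

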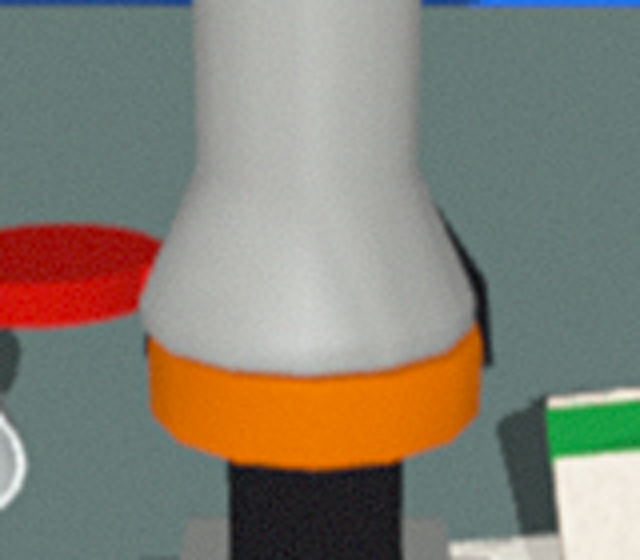

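Collar flush on the rim and stopped at x = 38.9 mm for over 0.6 s. I'll hold a little longer while recentring, then draw straight out.

Call:
carry_out(rows=[[0,0.02,0,0.06,-0.01,0.04,-1],[0,0.02,0,0.06,-0.01,0.04,-1],[0,0.02,0,0.06,0,0.04,-1],[0,0.02,0,0.06,0,0.03,-1],[0,0.02,0,0.06,0,0.03,-1]])

```text
t: 18.68
tcp_pos: [0.5495, -0.0185, 0.1791]
eef_rot: [0.102, 0.933, -0.037, 0.344]
force: [3.0, -1.0, 5.9]
grip_width: 0.176
```

Run:
```python
from plan import *
where()
```

```text
t 18.68 tcp [ 0.5495 -0.0185  0.1791] tube mm [ 38.9   0.7 -14.2] F [ 3.  -1.   5.9] g 0.176 j [-0.13 -0.21  2.31 -0.16  0.34 -1.35]
tube-frame force [ 6.2 -0.3  2.5] rot err vs ins(deg) [-0.1 -0.5  0. ]
```

Call:
carry_out(rows=[[0,0.05,0,-0.2,-0.02,-0.04,-1],[0,0.03,0,-0.5,0,0,-1],[0,0,0,-0.5,0,0,-1],[0,0,0,-0.5,0,0,-1]])

```text
t: 19.18
tcp_pos: [0.5756, -0.0254, 0.1998]
eef_rot: [0.102, 0.938, -0.036, 0.331]
force: [0.9, -0.2, -1.2]
grip_width: 0.174
```

Run:
```python
from plan import *
where()
plan(tube([185,.2,-13]),Rins,-1)
```

```text
t 19.18 tcp [ 0.5756 -0.0254  0.1998] tube mm [ 72.9  -0.4 -15.8] F [ 0.9 -0.2 -1.2] g 0.174 j [-0.14 -0.17  2.22 -0.12  0.42 -1.4 ]
tube-frame force [-0.  -0.  -1.5] rot err vs ins(deg) [-0.   1.2 -0. ]
n 5 ang 1.2 dist [ 82.2 -17.6  74.1]
[[0.0, -0.04, 0.0, -0.9, 0.0, -0.04, -1], [0.0, -0.04, 0.0, -0.9, 0.0, -0.04, -1], [0.0, -0.04, 0.0, -0.9, 0.0, -0.03, -1], [0.0, -0.04, 0.0, -0.9, 0.0, -0.03, -1], [0.0, -0.04, 0.0, -0.9, 0.0, -0.03, -1]]
```

Call:
carry_out(rows=[[0,-0.15,0,-0.4,0.02,-0.08,-1],[0,-0.05,0,-0.5,0,-0.03,-1],[0,0,0,-0.6,0,0,-1],[0,0,0,-0.6,0,0,-1]])

```text
t: 19.68
tcp_pos: [0.6159, -0.0338, 0.2376]
eef_rot: [0.102, 0.934, -0.037, 0.341]
force: [0.2, -0.6, 0.1]
grip_width: 0.176
```

Run:
```python
from plan import *
where()
```

```text
t 19.68 tcp [ 0.6159 -0.0338  0.2376] tube mm [128.8   0.2 -13.2] F [ 0.2 -0.6  0.1] g 0.176 j [-0.15 -0.14  2.12 -0.1   0.46 -1.42]
tube-frame force [ 0.3 -0.5 -0.1] rot err vs ins(deg) [-0.  -0.1 -0. ]
```

Call:
carry_out(rows=[[0,0,0,-0.8,0,0,-1],[0,0,0,-1,0,0,-1],[0,0,0,-0.8,0,-0.3,-1]])

```text
t: 20.05
tcp_pos: [0.6624, -0.0441, 0.287]
eef_rot: [0.102, 0.934, -0.037, 0.34]
force: [-0.4, -0.4, 0.0]
grip_width: 0.174
```

Run:
```python
from plan import *
where()
c=plan([.63,.02,.31],down(70),-1)
c=plan([.53,.175,.25],down(0),-1,cur=c)
```

```text
t 20.05 tcp [ 0.6624 -0.0441  0.287 ] tube mm [ 1.97e+02  1.00e-01 -6.00e+00] F [-0.4 -0.4  0. ] g 0.174 j [-0.15 -0.09  1.98 -0.08  0.56 -1.46]
tube-frame force [-0.2 -0.4  0.2] rot err vs ins(deg) [-0. -0. -0.]
n 7 ang 40.7 dist [-32.4  64.1  23. ]
[[0.06, 0.95, 0.17, 0.11, 0.32, -0.27, -1], [0.06, 0.95, 0.17, 0.15, 0.31, -0.26, -1], [0.06, 0.95, 0.17, 0.18, 0.31, -0.24, -1], [0.06, 0.95, 0.17, 0.21, 0.3, -0.23, -1], [0.06, 0.95, 0.17, 0.23, 0.3, -0.21, -1], [0.06, 0.95, 0.17, 0.26, 0.29, -0.18, -1], [0.06, 0.95, 0.17, 0.28, 0.29, -0.16, -1]]
n 12 ang 70.0 dist [-100.  155.  -60.]
[[0.0, 0.0, 0.97, 0.49, 0.37, 0.2, -1], [0.0, 0.0, 0.97, 0.53, 0.32, 0.2, -1], [0.0, 0.0, 0.97, 0.55, 0.26, 0.2, -1], [0.0, 0.0, 0.97, 0.58, 0.21, 0.2, -1], [0.0, 0.0, 0.97, 0.6, 0.15, 0.2, -1], [0.0, 0.0, 0.97, 0.61, 0.09, 0.2, -1], [0.0, 0.0, 0.97, 0.61, 0.02, 0.2, -1], [0.0, 0.0, 0.97, 0.61, -0.04, 0.2, -1]]
[[0.0, 0.0, 0.97, 0.61, -0.1, 0.2, -1], [0.0, 0.0, 0.97, 0.59, -0.16, 0.2, -1], [0.0, 0.0, 0.97, 0.57, -0.22, 0.2, -1], [0.0, 0.0, 0.97, 0.55, -0.28, 0.2, -1]]
```

Call:
carry_out(rows=[[0.05,0.95,0.15,0,0.3,-0.4,-1],[0.05,0.95,0.15,0.1,0.3,-0.4,-1],[0.05,0.95,0.15,0.2,0.3,-0.3,-1],[0.05,0.95,0.15,0.2,0.3,-0.25,-1],[0.05,0.95,0.15,0.25,0.3,-0.2,-1],[0.05,0.95,0.15,0.25,0.3,-0.15,-1],[0.05,0.95,0.15,0.3,0.3,-0.15,-1]])

```text
t: 20.92
tcp_pos: [0.6317, 0.0206, 0.3272]
eef_rot: [0.166, 0.986, 0.003, -0.005]
force: [-0.3, 0.5, -1.2]
grip_width: 0.176
```

Call:
carry_out(rows=[[0,0,0.95,0.5,0.35,0,-1],[0,0,0.95,0.55,0.3,0,-1],[0,0,0.95,0.55,0.25,0.1,-1],[0,0,0.95,0.6,0.2,0.1,-1],[0,0,0.95,0.6,0.15,0.2,-1],[0,0,0.95,0.6,0.1,0.2,-1],[0,0,0.95,0.6,0,0.2,-1],[0,0,0.95,0.6,-0.05,0.2,-1]])

```text
t: 21.92
tcp_pos: [0.57, 0.1237, 0.3071]
eef_rot: [0.547, 0.837, 0.005, -0.001]
force: [-0.9, -0.2, -0.7]
grip_width: 0.173
```

Run:
```python
from plan import *
where()
c=plan([.53,.175,.23],down(0),-1)
```

```text
t 21.93 tcp [0.57   0.1237 0.3071] tube mm [113.  143.9  90.7] F [-0.9 -0.2 -0.7] g 0.173 j [ 0.09  0.08  1.64  0.01  1.42 -0.33]
tube-frame force [-1.1 -0.3 -0. ] rot err vs ins(deg) [18.2 37.2 51.7]
n 5 ang 23.7 dist [-40.   51.3 -77.1]
[[0.01, -0.02, 0.79, 0.5, -0.13, 0.62, -1], [0.01, -0.02, 0.79, 0.49, -0.17, 0.62, -1], [0.01, -0.02, 0.79, 0.47, -0.21, 0.62, -1], [0.01, -0.02, 0.79, 0.46, -0.25, 0.62, -1], [0.01, -0.02, 0.79, 0.43, -0.29, 0.62, -1]]
```

Call:
carry_out(rows=[[0,0,0.8,0.5,-0.15,0.6,-1],[0,0,0.8,0.5,-0.15,0.6,-1],[0,0,0.8,0.45,-0.2,0.6,-1],[0,0,0.8,0.45,-0.25,0.6,-1],[0,0,0.7,0.4,-0.25,0.6,-1],[0,0,0,0,0,0,-1]])

```text
t: 22.68
tcp_pos: [0.5362, 0.1776, 0.2336]
eef_rot: [0.709, 0.705, 0.008, 0.0]
force: [0.6, 0.8, -0.0]
grip_width: 0.176
```

Run:
```python
from rodm import *
where()
from cell import eyes,read_state
s=read_state();Rc=R.from_quat(s["eef_rot"]).as_matrix();print(Rc.round(4))
for n in("wrist","scene","top"):
    r=eyes.read_camera(n);np.savez(f"pics/{n}_f.npz",**r);cv2.imwrite(f"pics/{n}_f.png",r["color"][...,::-1])
rod("wrist_f",show=False)
tip=s["tcp_pos"]+Rc@[.137,0,-.0125];print("tip",tip)
r=load("scene_f");print(project(r,[tip],r["T"]))
```

```text
t 22.68 tcp [0.5362 0.1776 0.2336] tube mm [ 31.5 189.2  63.1] F [ 0.6  0.8 -0. ] g 0.176 j [0.19 0.09 1.77 0.01 1.27 0.19]
tube-frame force [ 0.3  0.9 -0.3] rot err vs ins(deg) [26.1 33.7 74.8]
[[ 0.0056  0.9999  0.0121]
 [ 0.9999 -0.0057  0.0117]
 [ 0.0118  0.012  -0.9999]]
surface z vs x slope deg -0.71 axis z at x=0.. -13.7 y slope -0.11 y0 -0.2 y at x=140 -0.5 axis z at x=140 -15.5
tip [0.53682794 0.31442216 0.24772213]
[[461.30251195 150.28606753]]
```

View pics/scene_f.png

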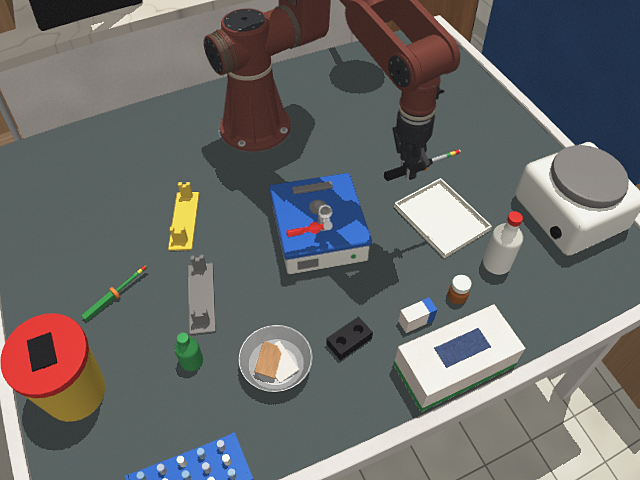

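View pics/wrist_f.png

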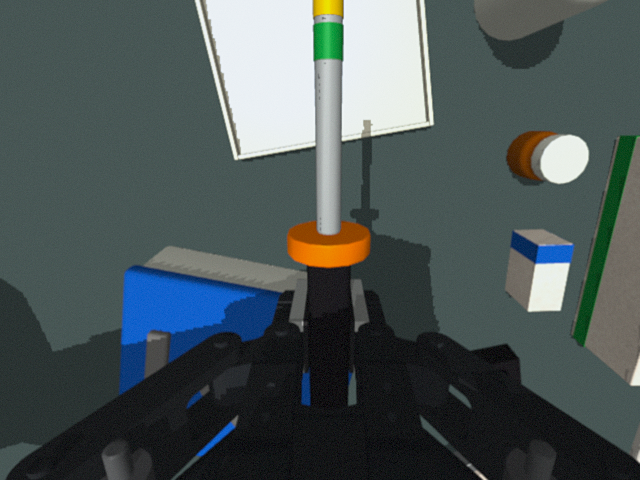

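View pics/top_f.png

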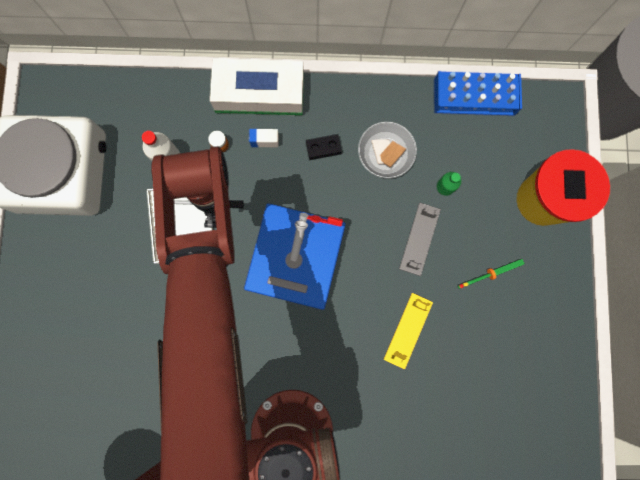

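Scene: rod level-ish, tip at (460,152) where predicted (461,150), over the tray. Lever aside at (305,230) and bystanders unmoved. Trimming the ~1° upward tilt and settling.

Call:
carry_out(rows=[[0,-0.17,0,0,0,0,-1],[0,0,0,0,0,0,-1],[0,0,0,0,0,0,-1],[0,0,0,0,0,0,-1]])

```text
t: 23.32
tcp_pos: [0.5402, 0.1764, 0.2384]
eef_rot: [0.71, 0.705, 0.005, 0.01]
force: [-0.7, 0.1, -1.0]
grip_width: 0.178
```

Run:
```python
from rodm import *
where()
from cell import eyes,read_state
s=read_state();Rc=R.from_quat(s["eef_rot"]).as_matrix();print("tool x",Rc[:,0].round(4),"qd",abs(s["joint_velocities"]).max())
r=eyes.read_camera("wrist");np.savez("pics/wrist_g.npz",**r);rod("wrist_g",show=False)
r=eyes.read_camera("scene");np.savez("pics/scene_g.npz",**r);P=cloud(r,r["T"])
cv2.imwrite("pics/scene_g.png",cv2.resize(r["color"][125:225,370:500,::-1],(780,600),interpolation=cv2.INTER_CUBIC))
# compare other objects before/after
a=load("scene0")["color"].astype(int);b=r["color"].astype(int);d=abs(a-b).sum(2)>60
for n,(u0,u1,v0,v1) in dict(whiteb=(485,525,210,275),jar=(445,472,275,305),med=(398,440,298,332),vial=(325,375,318,358),bowl=(238,313,325,392),greenb=(172,205,330,372),look=(82,148,264,320)).items(): print(n,d[v0:v1,u0:u1].mean().round(3))
```

```text
t 23.32 tcp [0.5402 0.1764 0.2384] tube mm [ 37.8 189.   64.2] F [-0.7  0.1 -1. ] g 0.178 j [ 0.2   0.09  1.76 -0.01  1.27  0.21]
tube-frame force [-1.2 -0.  -0.4] rot err vs ins(deg) [26.4 32.5 74.7]
tool x [ 0.0072  1.     -0.0061] qd 0.0022283988147496084
surface z vs x slope deg -0.5 axis z at x=0.. -14.0 y slope -0.14 y0 -0.2 y at x=140 -0.6 axis z at x=140 -15.2
whiteb 0.0
jar 0.0
med 0.0
vial 0.0
bowl 0.0
greenb 0.012
look 0.255
```

View pics/scene_g.png

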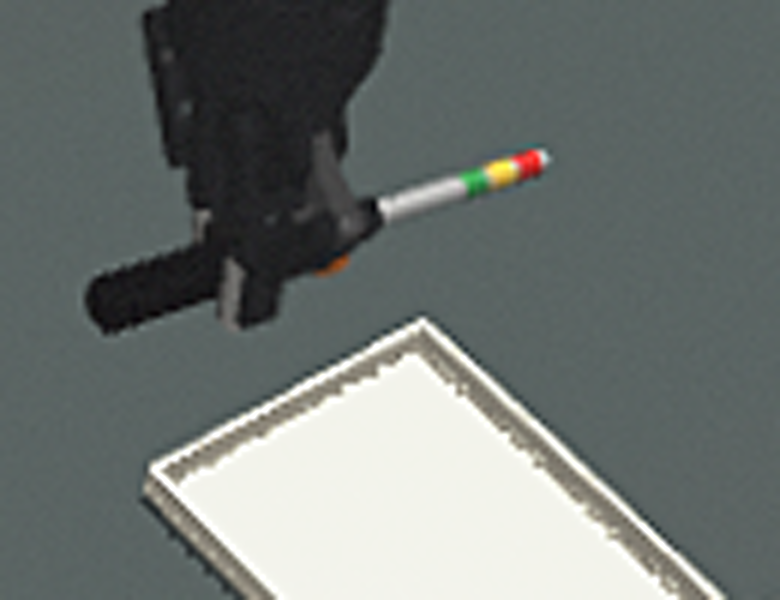

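Run:
```python
from cell import env,read_state
print(env.hand_in()); s=read_state(); print(s["t"],s["tcp_pos"],s["grip_width"])
```

```text
the job is handed in; nothing more can be done
None
the job is handed in; nothing more can be done
```

The job is done and handed in at about 23 s of the 69 s allowed. I pushed the lever to its stop. Then I took the black-handled rod from its rest and slid it into the tube until the collar sat on the rim. It stayed there for over a second with light pressure, and I drew it right out. The arm now holds the rod over the white tray.

**Last checks**
- **Rod:** level to within about half a degree and at rest. The tip is near the middle of the tray, about 0.25 m up, and touches nothing.
- **Lever:** still fully aside, matching the model position for its stop.
- **Bystanders:** the white bottle, jar, carton, vial block and bowl look identical to the first picture, and the green bottle nearly so (1% of its pixels differ). The patch around the green look-alike rod changed, which I put down to the arm's shadow having moved; it sits in the same place in the top view.

**What went less well**
- **Lever push:** I overpressed the lever at its stop. The wrist force reached about 110 N, against the 120 N limit, because I sent a second push before reading the first. It was the fingertips pressing, and I backed off at once.
- **Collar position:** the collar stopped about 6 mm deeper than I had estimated. The halted advance, the rising axial force and the flush view in the wrist camera all agreed that it was seated.

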